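Clear the light box and pedal, then expose the culture dishes

ROBOT

A 6-joint arm with a two-finger parallel gripper is mounted at the origin on the work surface. World frame = base frame: x ahead of the robot, y to its left, z up, the work surface at z = 0. Lengths are in m, angles in rad, forces in N, time in s.
With the tool pointing down it reaches from about 0.35 to 0.725 m from the base axis. Payload 6 kg.
Tool frame: the origin (TCP) lies midway between the tips of the shut fingers; the grasp point (between the pads) lies 19 mm behind it; z points along the fingers, y is the line along which they close (so a half turn about z gives the same grasp; the last joint's range is limited). The gripper opens to 85 mm and grips with 20 to 120 N. Pads are 22 mm wide; open, the fingers measure 114 mm over their backs; the gripper's body (76 mm by 85 mm) begins 54 mm behind the grasp point. The pads swing forward as they close: fully open they stand 13 mm farther back than shut.
Start: joints at [1.439, 0.04, 0.085, 0, -1.615, -0.334], TCP at [0.269, 0.536, 0.231] pointing down, gripper open.
Joint ranges: [-2.56, 2.56], [-1.29, 2.01], [-1.08, 1.49], [-3.29, 1.98], [-2.81, -0.18], [-2.99, 2.99]. Speed limits (rad/s): [2.57, 2.57, 3.01, 3.14, 3.14, 3.14].

INTERFACE

Orientations are given as a unit quaternion [w, x, y, z].
In Python, from plant import * gives the robot as it stands.
- The arm moves only by the shell command python3 -m pendant 'ROWS' [FORCE]. ROWS is JSON, a list that holds one entry, the list of rows, each a list of 7 numbers: the turn, a rotation vector about the tool's x, y, z as a fraction of full scale, then the shift along the tool's x, y, z as a fraction of full scale, then the opening, from -1 (shut) to 1 (fully open). A call has 1 to 8 rows; each row is the pose to reach, as a shift and turn from the pose commanded when the call began, along the tool's axes at that moment, turning the shorter way round; what a row does not reach only later rows make up. Full scale, the value 1, is 400 mm for a shift and 180 degrees for a turn. A row lasts 1/12 s, in which the tool goes at most 41.7 mm and 7.16 degrees, less where a joint would pass 70% of its speed; a pose out of reach is approached as far as the arm can. A call with a number of a shift or a turn outside -1 to 1 is refused whole. A call with a gripper value outside its range is refused whole. The fingers move at their own pace and stop on an object; FORCE is the grip in N (left out, the last holds). Time passes only in rows, so rows that repeat a pose let the fingers close. It gives the time, the measured TCP pose, the force, the opening and the grip force at its end, in the units of the state.
- observe(): the state, without advancing time (a new reading comes with each control period).
- get_image(name): name is "scene" or "top" or "wrist"; returns a dict with "frame" (480x640x3 uint8, red, green, blue), "fx", "fy", "cx", "cy" (pixels), "xyz" and "rotation" of the camera in the world. Camera axes: x right, y down, z forward; pixel columns grow to the right and rows downward; lengths in m; the calibration is good to about 2 mm. A picture is of the moment at which its call begins. There is no depth.
- finish_job(): hands the job in; it is judged then, once.
The state is a dict: "time_s": time; "joints": joint angles; "joint_vel": joint speeds; "joint_efforts": joint torques, N m; "position": TCP position; "tcp_rot": TCP orientation; "contact_force": force on the tool from outside, world axes, zero at the start; "moment": the same for the moment, N m; "grip_width": finger opening in m; "grasp_force": force on a finger pad.
Only numpy, scipy, OpenCV 4.12 (cv2) and the standard library are available. Lean on these libraries where they do the work, as an engineer would, in place of code of your own. Each camera call takes 0.05 s, during which the arm holds its last target. There are 200 camera calls.

TASK

First clear the way: take the jar off the light box and the slide box off the foot pedal and stand both upright on free bench. Then turn the dial to the three-dot mark, lay every small culture dish flat on the lit glass, and with them all there press the foot pedal down to its stop to take the exposure and let it spring up. Finally put all the small dishes flat on the floor of the steel tray, side by side, leaving the dial as set and everything else on the bench where it was.

Things in the scene. Friction and masses are not known exactly. Their poses are not given: they have to be found in the camera images.
- lightbox: white light box fixed to the bench, 150 mm (its x) by 330 mm (its y), top 50 mm above the bench; origin under its centre; its z is up. Its +y two thirds carry the glass, its -y end the dial
- glass (a point): centre of the pale lit glass, flush with the light box's top, 50 mm above the bench; the glass is 130 mm along the light box's x and 220 mm along its y (axes as the light box's)
- dial_grip (a point): point on the dial's vertical axis at gripping height, 86.5 mm above the bench. The dial is a black disc of 48 mm dia with an upright grip bar on it, 46 mm long, 14 mm thick, its top 44 mm above the light box. The point's x axis lies along the bar; its -x end carries a white pointer line and is the end that is read against the dots
- dial (a joint): dial angle, rad: 0 at the one-dot mark, growing clockwise seen from above to 2.1, with click stops at the one-, two-, three- and four-dot marks at 0, 0.7, 1.4 and 2.1. The groups of black dots lie round the side of the dial that faces the robot; seen from above, one dot is at the light box's -y side and four dots next to the glass
- pedal_base: black rubber base of the foot pedal, fixed on the bench, 170 (its x) by 110 mm (its y); origin under its centre
- pedal_pad (a point): on the top face of the ribbed aluminium pedal plate, 20 mm from its free edge on the base's -x end (the end nearer the robot): where to press; 50 mm above the bench at rest. The plate is 140 (x) by 96 mm (y), level at rest, hinged at its +x end, 120 mm from this point; the point goes down about 21 mm to the stop, needing about 10 N
- pedal (a joint): pedal angle, rad: 0 up at rest (sprung), 0.18 down at its stop
- tray: open steel tray fixed on the bench, 250 (its x) by 150 mm (its y) outside, walls 4 mm thick and 15 mm high, floor about 4 mm thick; origin under its centre
- jar: amber jar with a white screw cap, about 60 mm dia, 85 mm high; origin at the centre of its underside; stands on the glass at the start. Other clutter, not listed, stands on the bench only nearer than 390 mm or farther than 750 mm from the robot's base axis
- slide_box: grey closed microscope slide box, 112 (its x) by 62 (its y) by 36 mm high; origin at the centre of its underside; lies on the pedal at the start
- dish1: small round closed culture dish, 60 mm dia, 18 mm high, cream with dark specks; origin at the centre of its underside. Two or three of dish1, dish2, dish3 are present
- dish2: small round closed culture dish, 60 mm dia, 18 mm high, cream with dark specks; origin at the centre of its underside. Two or three of dish1, dish2, dish3 are present
- dish3: small round closed culture dish, 60 mm dia, 18 mm high, cream with dark specks; origin at the centre of its underside. Two or three of dish1, dish2, dish3 are present
- vial_a: bystander, to be left alone, sizes in mm: small glass bottle, 34 dia, 62 high; origin at the centre of its underside
- vial_b: bystander, to be left alone, sizes in mm: small amber bottle, 34 dia, 62 high; origin at the centre of its underside

How it is judged:
On the way, in this order (a step that is already met when the one before it is completed fails the run):
1. the jar and the slide box both stand upright and still on the bench itself, off the light box, pedal and tray (height (world z) of each of jar, slide_box below 0.0025 m and angle between jar's own z axis and vertical below 0.15 rad and linear speed of each of jar, slide_box below 0.03 m/s and angle between slide_box's own z axis and vertical below 0.12 rad), for 0.2 s.
2. the dial is at the three-dot mark and every small dish lies flat on the glass (all of step 1 and value of joint dial between 1.2 and 1.6 rad and x of dish1 in the frame of glass between -0.05 and 0.05 m and y of dish1 in the frame of glass between -0.1 and 0.1 m and z of dish1 in the frame of glass between -0.004 and 0.006 m and angle between each of dish1, dish2, dish3's own z axis and vertical below 0.12 rad and x of dish2 in the frame of glass between -0.05 and 0.05 m and y of dish2 in the frame of glass between -0.1 and 0.1 m and z of dish2 in the frame of glass between -0.004 and 0.006 m and x of dish3 in the frame of glass between -0.05 and 0.05 m and y of dish3 in the frame of glass between -0.1 and 0.1 m and z of dish3 in the frame of glass between -0.004 and 0.006 m), for 0.2 s.
3. the pedal is pressed down to its stop with the dial at three dots and every small dish on the glass (value of joint dial between 1.2 and 1.6 rad and x of dish1 in the frame of glass between -0.05 and 0.05 m and y of dish1 in the frame of glass between -0.1 and 0.1 m and z of dish1 in the frame of glass between -0.004 and 0.006 m and angle between each of dish1, dish2, dish3's own z axis and vertical below 0.12 rad and x of dish2 in the frame of glass between -0.05 and 0.05 m and y of dish2 in the frame of glass between -0.1 and 0.1 m and z of dish2 in the frame of glass between -0.004 and 0.006 m and x of dish3 in the frame of glass between -0.05 and 0.05 m and y of dish3 in the frame of glass between -0.1 and 0.1 m and z of dish3 in the frame of glass between -0.004 and 0.006 m and value of joint pedal above 0.16 rad), for 0.1 s.
At the end, for the whole second after the job is handed in: every small dish lies flat (within 0.12 rad) and still on the tray's floor; the jar and the slide box stand upright on the bench itself; the dial reads 1.2 to 1.6 rad (three dots, 1.4); the pedal is up (under 0.03 rad) (all of step 1 and x of dish1 in the frame of tray between -0.1 and 0.1 m and y of dish1 in the frame of tray between -0.05 and 0.05 m and z of dish1 in the frame of tray between -0.002 and 0.009 m and angle between each of dish1, dish2, dish3's own z axis and vertical below 0.12 rad and linear speed of each of dish1, dish2, dish3 below 0.03 m/s and x of dish2 in the frame of tray between -0.1 and 0.1 m and y of dish2 in the frame of tray between -0.05 and 0.05 m and z of dish2 in the frame of tray between -0.002 and 0.009 m and x of dish3 in the frame of tray between -0.1 and 0.1 m and y of dish3 in the frame of tray between -0.05 and 0.05 m and z of dish3 in the frame of tray between -0.002 and 0.009 m and value of joint dial between 1.2 and 1.6 rad and value of joint pedal below 0.03 rad); the robot touches nothing.
It fails at once if a bystander is moved more than 30 mm (distance of any of vial_a, vial_b from where it was at the start of the episode above 0.03 m).
Of dish1, dish2, dish3 only 2 to 3 are there at a start; the rules pass over those that are not, and their reading is None.
At some moment in a run one of dish1, dish2, dish3 may be knocked a few centimetres aside while the robot is not near it.
It also fails if it takes over 210 s, if anything falls off the work surface, if the arm or the gripper's body presses on something with over 40 N, if the wrist force passes 120 N, or if a joint passes its speed limit or range.

## Working session

There is one attempt and no reset: what is moved stays moved. The work goes in short steps, Python scripts to look and compute and a shell command to move; the robot and the scene stay as the last step left them, time stands still between calls to the robot, and variables do not carry over. Pictures are saved under pics/ and viewed, at most 14 in all, crops included, and the job is handed in when it is done.

```bash
ls; mkdir -p pics; cat > h.py <<'E'
import numpy as np, cv2
from plant import *
def snap(n,f):
    d=get_image(n); cv2.imwrite('pics/'+f+'.png',cv2.cvtColor(d['frame'],cv2.COLOR_RGB2BGR))
    np.save('pics/'+f+'.npy',d,allow_pickle=True); return d
def load(f): return np.load('pics/'+f+'.npy',allow_pickle=True).item()
def R(d):
    r=np.array(d['rotation'],float)
    if r.shape==(3,3): return r
    from scipy.spatial.transform import Rotation as Q
    return Q.from_quat([*r[1:],r[0]]).as_matrix()
def ray(d,u,v):
    w=R(d)@np.array([(u-d['cx'])/d['fx'],(v-d['cy'])/d['fy'],1]); return np.array(d['xyz']),w/np.linalg.norm(w)
def onz(d,u,v,z):
    o,w=ray(d,u,v); return o+w*(z-o[2])/w[2]
def tri(a,pa,b,pb):
    A=[];B=[]
    for d,p in((a,pa),(b,pb)):
        o,w=ray(d,*p); P=np.eye(3)-np.outer(w,w); A.append(P);B.append(P@o)
    return np.linalg.lstsq(np.vstack(A),np.hstack(B),rcond=None)[0]
E
python3 - <<'E'
from h import *
np.set_printoptions(precision=3,suppress=True)
for n in('top','scene'):
    d=snap(n,n+'0'); print(n,d['fx'],d['cx'],d['cy'],d['xyz'],R(d).tolist())
print(observe())
E
```

```text
pics
top 507.4098832695539 314.3171657469742 234.0555898745962 [0.339 0.017 1.245] [[-0.005319192510725341, -0.9819690134487521, 0.1889670945363725], [-0.9995932580313575, -7.337962437372215e-05, -0.02851864501842223], [0.028018292048051327, -0.18904192985133011, -0.9815692151187276]]
scene 485.1424055122374 318.342865460417 241.52683770562825 [1.017 0.429 0.797] [[-0.7002778892528679, 0.5411691597284384, -0.4655607569183256], [0.7138692993136454, 0.5297448643409218, -0.4579967272829178], [-0.0012252840459159864, -0.6530745127956186, -0.757292664308702]]
{'time_s': 0.1, 'joints': array([ 1.439,  0.041,  0.084, -0.   , -1.615, -0.334]), 'joint_vel': array([-0.   , -0.002,  0.002,  0.002,  0.002,  0.002]), 'joint_efforts': array([ -0.005, -36.935,  34.828,   6.952,  -0.005,   0.   ]), 'position': array([0.269, 0.536, 0.23 ]), 'tcp_rot': array([ 0.001,  0.973, -0.231, -0.   ]), 'contact_force': array([-0.41 , -0.153,  0.051]), 'moment': array([-0.006, -0.029,  0.   ]), 'grasp_force': 0.0, 'grip_width': 0.08543425688796538}
```

View pics/top0.png

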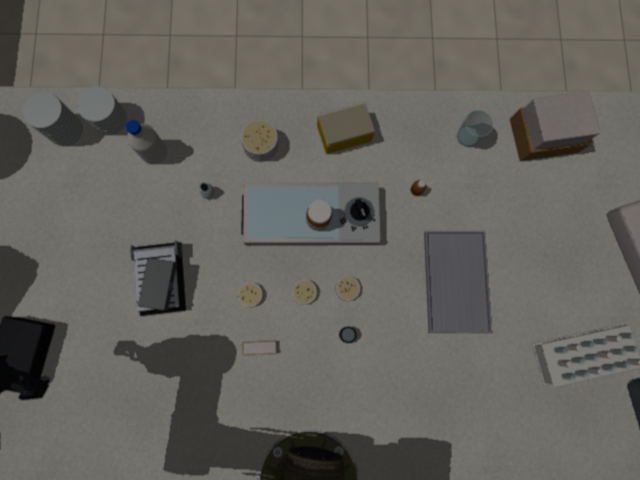

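View pics/scene0.png

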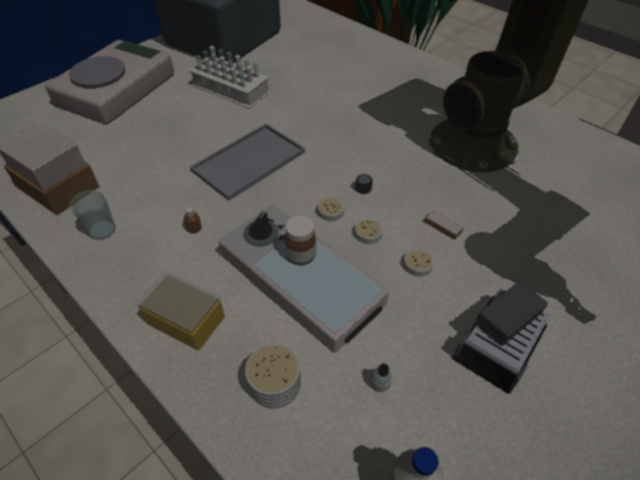

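The top view shows three dishes at about (251,294), (305,292) and (348,289). The jar is at (319,211), the dial at (359,210), and the slide box on the pedal at (157,283). The tray is at (458,282), and the vials are at (207,190) and (418,187). I'll enlarge both views.

```bash
python3 - <<'E'
from h import *
a=cv2.imread('pics/top0.png')[165:345,120:380]; cv2.imwrite('pics/c1.png',cv2.convertScaleAbs(cv2.resize(a,None,fx=3,fy=3,interpolation=cv2.INTER_CUBIC),alpha=1.7))
a=cv2.imread('pics/scene0.png')[180:390,210:560]; a=cv2.resize(a,None,fx=2.25,fy=2.25,interpolation=cv2.INTER_CUBIC); cv2.imwrite('pics/c2.png',cv2.convertScaleAbs(a,alpha=1.7))
E
```

```text
(no output)
```

View pics/c1.png

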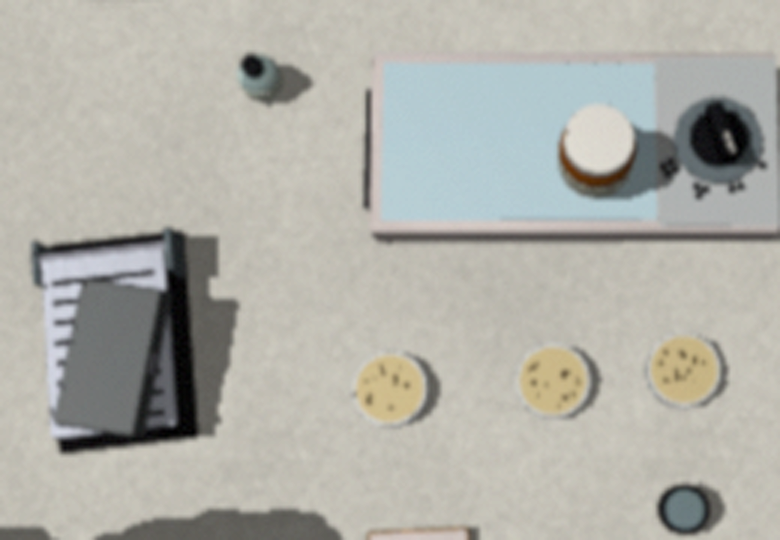

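View pics/c2.png

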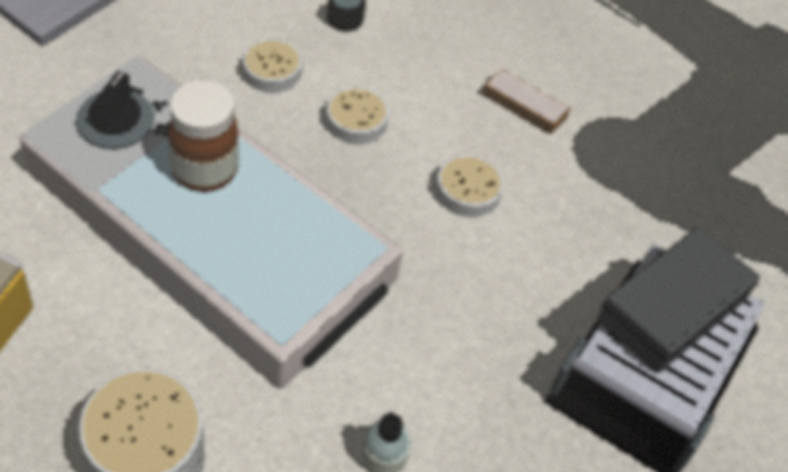

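The top crop shows the dish tops at c1 (390,388), (555,379) and (684,368), the cap at (599,139), and the slide-box top corners at (86,281), (163,291), (132,436) and (53,420). In the scene crop the matching points are c2 (470,181), (357,110), (272,62), cap (202,107), and box corners (667,358), (606,302), (698,236), (758,280). Next I'll triangulate them.

```bash
cat >> h.py <<'E'
def cream(d,amin=60,amax=3000):
    hsv=cv2.cvtColor(d['frame'],cv2.COLOR_RGB2HSV)
    m=cv2.inRange(hsv,(12,60,90),(32,180,255)); m=cv2.morphologyEx(m,cv2.MORPH_CLOSE,np.ones((5,5)))
    n,_,s,c=cv2.connectedComponentsWithStats(m)
    out=[]
    cs,_=cv2.findContours(m,cv2.RETR_EXTERNAL,cv2.CHAIN_APPROX_NONE)
    for k in cs:
        A=cv2.contourArea(k)
        if amin<A<amax and len(k)>5:
            e=cv2.fitEllipse(k); out.append((round(e[0][0],1),round(e[0][1],1),int(A),round(e[1][0]/e[1][1],2)))
    return out
E
python3 - <<'E'
from h import *
np.set_printoptions(precision=4,suppress=True)
a,b=load('top0'),load('scene0')
print(cream(a),cream(b))
f=lambda x,y:(120+(x+.5)/3-.5,165+(y+.5)/3-.5)
g=lambda x,y:(210+(x+.5)/2.25-.5,180+(y+.5)/2.25-.5)
P=dict(d1=((390,388),(470,181)),d2=((555,379),(357,110)),d3=((684,368),(272,62)),cap=((599,139),(202,107)),
 s_pp=((86,281),(667,358)),s_pm=((163,291),(606,302)),s_mm=((132,436),(698,236)),s_mp=((53,420),(758,280)),
 g_pp=((383,62),(280,342)),g_mp=((383,220),(387,246)),g_pm=((656,65),(101,188)),lb_pp=((372,58),(283,358)),lb_mp=((372,233),(400,255)),dialtop=((722,128),(122,90)))
for k,(p,q) in P.items(): print(k,tri(a,f(*p),b,g(*q)), onz(a,*f(*p),.05))
for k,p,q in(('t_pp',(425.5,232.5),(229,195)),('t_pm',(485,232.5),(192,162)),('t_mm',(491,332.5),(267,126.5)),('t_mp',(428.5,332.5),(304.5,151))):
    print(k,tri(a,p,b,q),onz(a,*p,.015))
E
```

```text
[(249.4, 294.0, 328, 0.96), (303.9, 291.3, 323, 0.99), (347.5, 287.7, 322, 0.98), (258.8, 136.3, 767, 0.94), (322.1, 134.2, 103, 0.15)] [(271.9, 368.3, 1720, 0.91), (208.0, 316.0, 68, 0.11), (418.8, 259.7, 341, 0.73), (368.6, 228.2, 281, 0.71), (330.6, 206.1, 240, 0.68)]
d1 [0.4283 0.1385 0.0154] [0.4262 0.1343 0.05  ]
d2 [0.4345 0.0069 0.0159] [0.4328 0.0057 0.05  ]
d3 [ 0.4433 -0.0978  0.0143] [ 0.4411 -0.0956  0.05  ]
cap [ 0.606 -0.026  0.129] [ 0.6258 -0.0301  0.05  ]
s_pp [0.5067 0.3671 0.0751] [0.5107 0.3738 0.05  ]
s_pm [0.4983 0.308  0.0774] [0.5026 0.3134 0.05  ]
s_mm [0.3886 0.3268 0.0733] [0.39   0.3319 0.05  ]
s_mp [0.4007 0.3832 0.0817] [0.4025 0.393  0.05  ]
g_pp [0.6886 0.1445 0.0537] [0.6897 0.1449 0.05  ]
g_mp [0.5587 0.1434 0.0498] [0.5593 0.1423 0.05  ]
g_pm [ 0.6861 -0.0751  0.05  ] [ 0.6878 -0.0771  0.05  ]
lb_pp [0.6941 0.1538 0.0473] [0.6931 0.1538 0.05  ]
lb_mp [0.5506 0.1529 0.0378] [0.5488 0.1508 0.05  ]
dialtop [ 0.6209 -0.1203  0.0924] [ 0.6351 -0.1299  0.05  ]
t_pp [ 0.579  -0.2946  0.0138] [ 0.5796 -0.2953  0.015 ]
t_pm [ 0.5763 -0.4392  0.0265] [ 0.5796 -0.4448  0.015 ]
t_mm [ 0.3325 -0.4439  0.0029] [ 0.3347 -0.4423  0.015 ]
t_mp [ 0.3348 -0.2928  0.0039] [ 0.3355 -0.2911  0.015 ]
```

```bash
cat >> h.py <<'E'
from scipy.spatial.transform import Rotation as Q
def tool():
    s=observe(); q=s['tcp_rot']; return np.array(s['position']),Q.from_quat([q[1],q[2],q[3],q[0]]),s
def plan(p,yaw):
    p0,r0,s=tool(); c,n=np.cos(np.radians(yaw)),np.sin(np.radians(yaw))
    T=Q.from_matrix(np.array([[c,n,0],[n,-c,0],[0,0,-1]]))
    print(p,yaw,'turn',(r0.inv()*T).as_rotvec().round(4)/np.pi,'shift',(r0.inv().apply(np.array(p)-p0)/.4).round(4))
E
cat > go.py <<'E'
import sys; from h import *
np.set_printoptions(precision=4,suppress=True)
v=list(map(float,sys.argv[1:])); plan(v[:3],v[3]); s=tool()[2]; print(s['position'],'F',s['contact_force'],s['grip_width'],s['grasp_force'],s['time_s'])
E
python3 go.py .606 -.026 .23 -90
```

```text
[0.606, -0.026, 0.23] -90.0 turn [ 0.0004 -0.0003  0.3517] shift [1.383  0.8769 0.0025]
[0.2693 0.5359 0.2304] F [-0.4104 -0.1528  0.0507] 0.08543425688796538 0.0 0.1
```

```bash
python3 -m pendant '[[[0,0,0.2,0.69,0.44,0,1],[0,0,0.2,0.69,0.44,0,1],[0,0,0.2,0.69,0.44,0,1],[0,0,0.2,0.69,0.44,0,1],[0,0,0.2,0.69,0.44,0,1],[0,0,0.2,0.69,0.44,0,1],[0,0,0.2,0.69,0.44,0,1],[0,0,0.2,0.69,0.44,0,1]]]'; python3 go.py .606 -.026 .23 -90
```

```text
time_s: 0.77
position: [0.4376, 0.2525, 0.2312]
tcp_rot: [0.0, 0.854, -0.52, -0.0]
contact_force: [0.2, 0.7, 0.4]
grip_width: 0.0854
grasp_force: 0.0
[0.606, -0.026, 0.23] -90.0 turn [ 0.     -0.      0.1516] shift [ 0.8118 -0.0548  0.0031]
[0.4376 0.2525 0.2312] F [0.1696 0.686  0.3589] 0.08539055649794355 0.0 0.7667
```

```bash
python3 -m pendant '[[[0,0,0.152,0.812,-0.055,0,1],[0,0,0.152,0.812,-0.055,0,1],[0,0,0.152,0.812,-0.055,0,1],[0,0,0.152,0.812,-0.055,0,1],[0,0,0.152,0.812,-0.055,0,1],[0,0,0.152,0.812,-0.055,0,1],[0,0,0.152,0.812,-0.055,0,1],[0,0,0.152,0.812,-0.055,0,1]]]'; python3 -m pendant '[[[0,0,0,0,0,0,1],[0,0,0,0,0,0,1]]]';python3 go.py .606 -.026 .075 -90; python3 -c "
from h import *
d=snap('wrist','w0');print(d['xyz'],R(d).round(3).tolist(),d['fx'])"
```

```text
time_s: 1.43
position: [0.6063, -0.0264, 0.2306]
tcp_rot: [-0.0, -0.706, 0.708, 0.0]
contact_force: [0.5, 1.5, 0.9]
grip_width: 0.0854
grasp_force: 0.0
time_s: 1.6
position: [0.6057, -0.0253, 0.2298]
tcp_rot: [-0.001, -0.706, 0.709, 0.001]
contact_force: [0.4, 1.2, 0.6]
grip_width: 0.0853
grasp_force: 0.0
[0.606, -0.026, 0.075] -90.0 turn [ 0.0008 -0.0002 -0.0013] shift [ 0.0015 -0.0017  0.387 ]
[ 0.6057 -0.0253  0.2298] F [0.3618 1.161  0.6282] 0.08528985420728633 0.0 1.6
[ 0.60583916 -0.10752761  0.37345743] [[-1.0, 0.005, -0.002], [0.004, 0.948, 0.319], [0.003, 0.319, -0.948]] 418.06204575732806
```

View pics/w0.png

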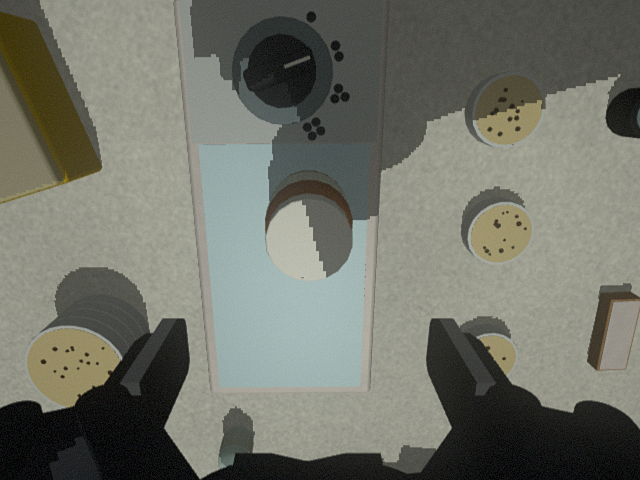

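The wrist view shows the pointer, (283,67) to (310,58), aimed at the two-dot mark at (336,50), so the dial reads about 0.7. Three dots are at (341,94). The cap is centred at about (309,239), between the fingers. I'll lower and grasp.

```bash
python3 -c "
from h import *
a,w=load('top0'),load('w0')
f=lambda x,y:(120+(x+.5)/3-.5,165+(y+.5)/3-.5)
print('cap',tri(a,f(599,139),w,(309,239)),'dialpivot disc',onz(w,282,70,.06),onz(w,297,63,.094))"
python3 -m pendant '[[[0,0,0,0.001,-0.001,0.387,1],[0,0,0,0.001,-0.001,0.387,1],[0,0,0,0.001,-0.001,0.387,1],[0,0,0,0.001,-0.001,0.387,1],[0,0,0,0.001,-0.001,0.387,1],[0,0,0,0.001,-0.001,0.387,1]]]'
python3 -m pendant '[[[0,0,0,0,0,0,-1],[0,0,0,0,0,0,-1],[0,0,0,0,0,0,-1],[0,0,0,0,0,0,-1],[0,0,0,0,0,0,-1],[0,0,0,0,0,0,-1],[0,0,0,0,0,0,-1],[0,0,0,0,0,0,-1]]]' 35
```

```text
cap [ 0.6047668  -0.02687743  0.13643667] dialpivot disc [ 0.62259562 -0.12556378  0.06      ] [ 0.61141198 -0.12759697  0.094     ]
time_s: 2.15
position: [0.605, -0.0233, 0.0761]
tcp_rot: [0.001, 0.707, -0.707, -0.0]
contact_force: [0.2, 0.3, 1.7]
grip_width: 0.0853
grasp_force: 0.0
time_s: 2.82
position: [0.6075, -0.0236, 0.0806]
tcp_rot: [0.002, -0.707, 0.707, -0.002]
contact_force: [-2.8, 1.7, 7.1]
grip_width: 0.0583
grasp_force: 38.2
```

```bash
python3 -m pendant '[[[0,0,0,0,0,-0.3,-1],[0,0,0,0,0,-0.3,-1],[0,0,0,0,0,-0.3,-1],[0,0,0,0,0,-0.3,-1],[0,0,0,0,0,-0.3,-1]]]'
python3 go.py .49 -.21 .2 -90
```

```text
time_s: 3.23
position: [0.6075, -0.0236, 0.2014]
tcp_rot: [0.003, -0.707, 0.707, -0.002]
contact_force: [-0.4, -0.3, -3.0]
grip_width: 0.0584
grasp_force: 39.8
[0.49, -0.21, 0.2] -90.0 turn [-0.0025  0.0006 -0.0003] shift [0.4661 0.2934 0.0002]
[ 0.6075 -0.0236  0.2014] F [-0.4236 -0.3072 -2.9878] 0.05844225917612678 39.77174665778875 3.2333
```

```bash
python3 -m pendant '[[[0,0,0,0.466,0.293,0,-1],[0,0,0,0.466,0.293,0,-1],[0,0,0,0.466,0.293,0,-1],[0,0,0,0.466,0.293,0,-1],[0,0,0,0.466,0.293,0,-1],[0,0,0,0.466,0.293,0,-1],[0,0,0,0.466,0.293,0,-1],[0,0,0,0.466,0.293,0,-1]]]'
python3 -m pendant '[[[0,0,0,0,0,0.1,-1],[0,0,0,0,0,0.2,-1],[0,0,0,0,0,0.3,-1],[0,0,0,0,0,0.38,-1],[0,0,0,0,0,0.41,-1],[0,0,0,0,0,0.41,-1],[0,0,0,0,0,0.41,-1]]]'
python3 -m pendant '[[[0,0,0,0,0,0.005,-1],[0,0,0,0,0,0.01,-1],[0,0,0,0,0,0.012,-1],[0,0,0,0,0,0.012,-1]]]'; python3 go.py .49 -.21 .031 -90
```

```text
time_s: 3.9
position: [0.488, -0.2107, 0.1958]
tcp_rot: [0.0, -0.706, 0.708, 0.0]
contact_force: [0.4, -0.4, -3.1]
grip_width: 0.0584
grasp_force: 39.7
time_s: 4.48
position: [0.4891, -0.2094, 0.0325]
tcp_rot: [0.0, 0.707, -0.707, -0.0]
contact_force: [0.4, 0.0, -1.9]
grip_width: 0.0586
grasp_force: 41.1
time_s: 4.82
position: [0.4895, -0.2101, 0.0297]
tcp_rot: [0.0, -0.707, 0.707, -0.001]
contact_force: [-3.1, 3.0, 7.1]
grip_width: 0.0589
grasp_force: 41.9
[0.49, -0.21, 0.031] -90.0 turn [-0.0005 -0.0002 -0.0001] shift [-0.0004 -0.0012 -0.0033]
[ 0.4895 -0.2101  0.0297] F [-3.1362  3.0171  7.1171] 0.05889780668778692 41.917985044419765 4.8167
```

```bash
python3 -m pendant '[[[0,0,0,0,0,0,1],[0,0,0,0,0,0,1],[0,0,0,0,0,0,1],[0,0,0,0,0,0,1],[0,0,0,0,0,0,1],[0,0,0,0,0,0,1]]]'
python3 -m pendant '[[[0,0,0,0,0,-0.1,1],[0,0,0,0,0,-0.2,1],[0,0,0,0,0,-0.3,1],[0,0,0,0,0,-0.4,1],[0,0,0,0,0,-0.5,1],[0,0,0,0,0,-0.5,1],[0,0,0,0,0,-0.5,1]]]'
python3 go.py .449 .346 .2 -9.2; python3 -c "
from h import *
snap('top','top1');snap('scene','scene1')"
```

```text
time_s: 5.32
position: [0.4886, -0.2104, 0.0276]
tcp_rot: [-0.0, -0.707, 0.707, 0.0]
contact_force: [0.0, 0.1, -0.9]
grip_width: 0.0855
grasp_force: 0.0
time_s: 5.9
position: [0.4897, -0.2106, 0.2309]
tcp_rot: [0.002, -0.707, 0.707, -0.002]
contact_force: [-0.1, 0.0, -1.6]
grip_width: 0.0856
grasp_force: 0.0
[0.449, 0.346, 0.2] -9.2 turn [-0.0013 -0.0015 -0.4492] shift [-1.3915  0.1037  0.0755]
[ 0.4897 -0.2106  0.2309] F [-0.111   0.0215 -1.5733] 0.08555783193002649 0.0 5.9
```

```bash
python3 -m pendant '[[[0,0,-0.3,-0.8,0.06,0.02,1],[0,0,-0.3,-0.8,0.06,0.02,1],[0,0,-0.3,-0.8,0.06,0.02,1],[0,0,-0.3,-0.8,0.06,0.02,1],[0,0,-0.3,-0.8,0.06,0.02,1],[0,0,-0.3,-0.8,0.06,0.02,1],[0,0,-0.3,-0.8,0.06,0.02,1],[0,0,-0.3,-0.8,0.06,0.02,1]]]'
python3 go.py .449 .346 .2 -9.2
```

```text
time_s: 6.67
position: [0.4636, 0.1123, 0.2178]
tcp_rot: [0.001, 0.952, -0.306, -0.001]
contact_force: [1.2, 0.2, 0.2]
grip_width: 0.0856
grasp_force: 0.0
[0.449, 0.346, 0.2] -9.2 turn [ 0.0005  0.0005 -0.1466] shift [-0.3696 -0.4539  0.0441]
[0.4636 0.1123 0.2178] F [1.1905 0.1954 0.2433] 0.08556230075135421 0.0 6.6667
```

```bash
python3 -m pendant '[[[0,0,-0.147,-0.37,-0.454,0.044,1],[0,0,-0.147,-0.37,-0.454,0.044,1],[0,0,-0.147,-0.37,-0.454,0.044,1],[0,0,-0.147,-0.37,-0.454,0.044,1],[0,0,-0.147,-0.37,-0.454,0.044,1],[0,0,-0.147,-0.37,-0.454,0.044,1],[0,0,-0.147,-0.37,-0.454,0.044,1],[0,0,-0.147,-0.37,-0.454,0.044,1]]]'
python3 -c "
from h import *
snap('wrist','w1')"; python3 go.py .449 .346 .055 -9.2
```

```text
time_s: 7.33
position: [0.4511, 0.3443, 0.1992]
tcp_rot: [0.002, 0.997, -0.083, -0.001]
contact_force: [1.0, 0.4, 0.3]
grip_width: 0.0853
grasp_force: 0.0
[0.449, 0.346, 0.055] -9.2 turn [ 0.0011  0.0004 -0.0019] shift [-0.0069 -0.0065  0.3629]
[0.4516 0.3434 0.2002] F [ 0.429  -0.4991  0.7543] 0.08537759607665862 0.0 7.3833
```

View pics/w1.png

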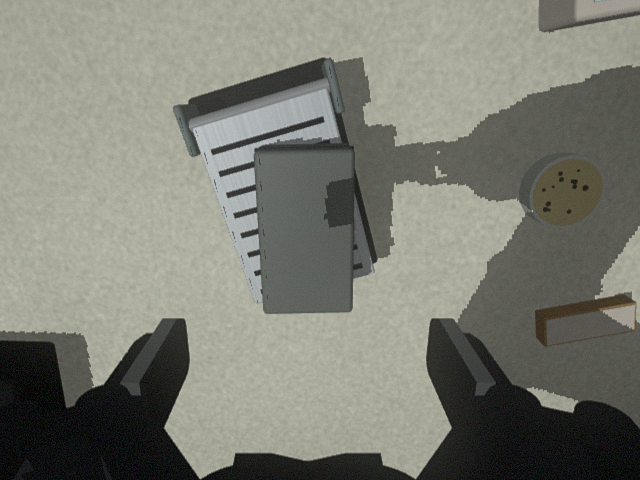

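```bash
python3 -c "
from h import *
np.set_printoptions(precision=4,suppress=True)
a,w=load('top0'),load('w1')
f=lambda x,y:(120+(x+.5)/3-.5,165+(y+.5)/3-.5)
P=[tri(a,f(*p),w,q) for p,q in(((86,281),(257,150)),((163,291),(353,150)),((132,436),(351,312)),((53,420),(264,312)))]
print(np.array(P),np.mean(P,0))
P=[onz(w,*q,.084) for q in((257,150),(353,150),(351,312),(264,312))];print(np.array(P),np.mean(P,0))
"
```

```text
[[0.5063 0.3658 0.0782]
 [0.4975 0.3066 0.0806]
 [0.3882 0.3231 0.0856]
 [0.4002 0.3813 0.0896]] [0.4481 0.3442 0.0835]
[[0.5066 0.3655 0.084 ]
 [0.497  0.3077 0.084 ]
 [0.387  0.3235 0.084 ]
 [0.3971 0.3831 0.084 ]] [0.4469 0.345  0.084 ]
```

```bash
python3 -m pendant '[[[0,0,-0.002,-0.01,-0.002,0.1,1],[0,0,-0.002,-0.01,-0.002,0.2,1],[0,0,-0.002,-0.01,-0.002,0.3,1],[0,0,-0.002,-0.01,-0.002,0.375,1],[0,0,-0.002,-0.01,-0.002,0.375,1],[0,0,-0.002,-0.01,-0.002,0.375,1]]]'
python3 -m pendant '[[[0,0,0,0,0,0,-1],[0,0,0,0,0,0,-1],[0,0,0,0,0,0,-1],[0,0,0,0,0,0,-1],[0,0,0,0,0,0,-1],[0,0,0,0,0,0,-1],[0,0,0,0,0,0,-1],[0,0,0,0,0,0,-1]]]' 35
python3 -m pendant '[[[0,0,0,0,0,-0.05,-1],[0,0,0,0,0,-0.1,-1],[0,0,0,0,0,-0.2,-1],[0,0,0,0,0,-0.3,-1],[0,0,0,0,0,-0.3,-1],[0,0,0,0,0,-0.3,-1]]]'
python3 go.py .42 .49 .17 -9.2
```

```text
time_s: 7.88
position: [0.4482, 0.3432, 0.0514]
tcp_rot: [0.002, 0.997, -0.081, -0.0]
contact_force: [1.3, 0.3, 1.4]
grip_width: 0.0853
grasp_force: 0.0
time_s: 8.55
position: [0.4495, 0.346, 0.0553]
tcp_rot: [-0.002, 0.997, -0.08, 0.002]
contact_force: [-1.4, -1.7, 6.9]
grip_width: 0.0616
grasp_force: 45.3
time_s: 9.05
position: [0.4491, 0.3463, 0.1759]
tcp_rot: [-0.003, 0.997, -0.08, 0.002]
contact_force: [-0.8, -0.1, -3.8]
grip_width: 0.0614
grasp_force: 44.5
[0.42, 0.49, 0.17] -9.2 turn [-0.002  -0.0009 -0.0002] shift [-0.1295 -0.3428  0.0165]
[0.4491 0.3463 0.1759] F [-0.7727 -0.1135 -3.7825] 0.06137507882894015 44.526286125183105 9.05
```

```bash
python3 -m pendant '[[[0,0,0,-0.13,-0.343,0,-1],[0,0,0,-0.13,-0.343,0,-1],[0,0,0,-0.13,-0.343,0,-1],[0,0,0,-0.13,-0.343,0,-1],[0,0,0,-0.13,-0.343,0,-1],[0,0,0,-0.13,-0.343,0,-1],[0,0,0,-0.13,-0.343,0,-1]]]'
python3 -m pendant '[[[0,0,0,0,0,0.1,-1],[0,0,0,0,0,0.2,-1],[0,0,0,0,0,0.3,-1],[0,0,0,0,0,0.37,-1],[0,0,0,0,0,0.4,-1],[0,0,0,0,0,0.405,-1],[0,0,0,0,0,0.405,-1],[0,0,0,0,0,0.405,-1]]]'
python3 -m pendant '[[[0,0,0,0,0,0.005,-1],[0,0,0,0,0,0.01,-1],[0,0,0,0,0,0.015,-1],[0,0,0,0,0,0.015,-1]]]'; python3 go.py .42 .49 .006 -9.2
```

```text
time_s: 9.63
position: [0.4186, 0.4883, 0.1707]
tcp_rot: [0.001, 0.997, -0.08, -0.001]
contact_force: [0.0, 0.4, -2.3]
grip_width: 0.0616
grasp_force: 44.4
time_s: 10.3
position: [0.4199, 0.4894, 0.0123]
tcp_rot: [-0.001, 0.997, -0.081, 0.001]
contact_force: [-0.5, 0.4, -3.8]
grip_width: 0.0615
grasp_force: 44.9
time_s: 10.63
position: [0.4194, 0.4894, 0.006]
tcp_rot: [-0.001, 0.997, -0.08, 0.001]
contact_force: [-1.9, -0.7, 3.9]
grip_width: 0.0613
grasp_force: 45.7
[0.42, 0.49, 0.006] -9.2 turn [-0.0005 -0.0004 -0.    ] shift [ 0.0014 -0.0017 -0.    ]
[0.4194 0.4894 0.006 ] F [-1.9167 -0.707   3.9024] 0.061290695859900844 45.6706827878952 10.6333
```

```bash
python3 -m pendant '[[[0,0,0,0,0,0,1],[0,0,0,0,0,0,1],[0,0,0,0,0,0,1],[0,0,0,0,0,0,1],[0,0,0,0,0,0,1],[0,0,0,0,0,0,1]]]'
python3 -m pendant '[[[0,0,0,0,0,-0.1,1],[0,0,0,0,0,-0.2,1],[0,0,0,0,0,-0.3,1],[0,0,0,0,0,-0.4,1],[0,0,0,0,0,-0.48,1],[0,0,0,0,0,-0.48,1],[0,0,0,0,0,-0.48,1]]]'
python3 -m pendant '[[[0,0,0.3,0.35,0.75,0,1],[0,0,0.3,0.35,0.75,0,1],[0,0,0.3,0.35,0.75,0,1],[0,0,0.3,0.35,0.75,0,1],[0,0,0.3,0.35,0.75,0,1],[0,0,0.3,0.35,0.75,0,1],[0,0,0.3,0.35,0.75,0,1],[0,0,0.3,0.35,0.75,0,1]]]'
python3 go.py .62 -.124 .18 -160
```

```text
time_s: 11.13
position: [0.419, 0.4888, 0.004]
tcp_rot: [0.0, 0.997, -0.08, -0.0]
contact_force: [-0.1, -0.5, -0.2]
grip_width: 0.0852
grasp_force: 0.0
time_s: 11.72
position: [0.4195, 0.4897, 0.1991]
tcp_rot: [-0.002, 0.997, -0.08, 0.001]
contact_force: [0.0, 0.3, -0.8]
grip_width: 0.0859
grasp_force: 0.0
time_s: 12.38
position: [0.5086, 0.168, 0.1947]
tcp_rot: [0.001, 0.85, -0.527, -0.0]
contact_force: [1.0, 0.4, -0.7]
grip_width: 0.0853
grasp_force: 0.0
[0.62, -0.124, 0.18] -160.0 turn [ 0.0004 -0.0005  0.5357] shift [0.7775 0.0753 0.0369]
[0.5086 0.168  0.1947] F [ 0.974   0.4129 -0.6737] 0.08531363297070586 0.0 12.3833
```

```bash
python3 -m pendant '[[[0,0,0.3,0.778,0.075,0.037,1],[0,0,0.3,0.778,0.075,0.037,1],[0,0,0.3,0.778,0.075,0.037,1],[0,0,0.3,0.778,0.075,0.037,1],[0,0,0.3,0.778,0.075,0.037,1],[0,0,0.3,0.778,0.075,0.037,1],[0,0,0.3,0.778,0.075,0.037,1],[0,0,0.3,0.778,0.075,0.037,1]]]'
python3 go.py .62 -.124 .18 -160
python3 -c "
from h import *
d=snap('wrist','w2'); cv2.imwrite('pics/w2b.png',cv2.convertScaleAbs(cv2.cvtColor(d['frame'],cv2.COLOR_RGB2BGR),alpha=1.8))"
```

```text
time_s: 13.05
position: [0.6222, -0.125, 0.1785]
tcp_rot: [-0.002, -0.517, 0.856, 0.001]
contact_force: [-0.6, 1.0, 0.2]
grip_width: 0.0856
grasp_force: 0.0
[0.62, -0.124, 0.18] -160.0 turn [ 0.0006 -0.0011  0.2347] shift [ 0.0003  0.0062 -0.0036]
[ 0.6222 -0.125   0.1785] F [-0.5903  0.9639  0.1561] 0.08556460086290076 0.0 13.05
```

View pics/w2b.png

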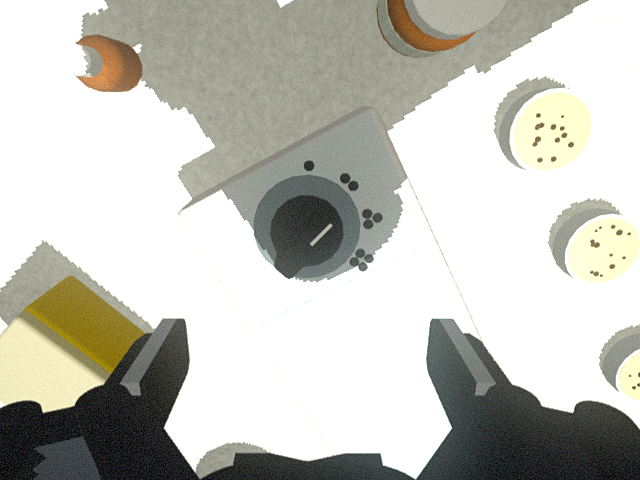

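The dial ring is centred at about (307,228). The pointer line runs (311,244) to (331,225), the dots are at (309,166), (349,182), (372,218) and (361,260), and the jar stands at the top right.

```bash
python3 -c "
from h import *
np.set_printoptions(precision=4,suppress=True)
d=load('w2'); w0=load('w0')
for n,p,z in(('ring',(307,228),.05),('p0',(311,244),.094),('p1',(331,225),.094),('d1',(309,166),.05),('d2',(349,182),.05),('d3',(372,218),.05),('d4',(361,260),.05),('barend',(285,275),.09)): print(n,onz(d,*p,z))
print('pointer tri',tri(d,(311,244),w0,(285,67)),tri(d,(331,225),w0,(310,58)))
D=np.array([onz(d,*p,.05)[:2] for p in((309,166),(349,182),(372,218),(361,260))])
A=np.c_[2*D,np.ones(4)];c=np.linalg.lstsq(A,(D**2).sum(1),rcond=None)[0][:2];print('centre from dots',c,np.degrees(np.arctan2(*(D-c).T[::-1])))
"; python3 go.py .62 -.124 .18 -160
```

```text
ring [ 0.6231 -0.1232  0.05  ]
p0 [ 0.6194 -0.1256  0.094 ]
p1 [ 0.604  -0.1304  0.094 ]
d1 [ 0.6024 -0.1599  0.05  ]
d2 [ 0.5839 -0.1383  0.05  ]
d3 [ 0.5809 -0.1089  0.05  ]
d4 [ 0.6006 -0.0848  0.05  ]
barend [ 0.6431 -0.1141  0.09  ]
pointer tri [ 0.6192 -0.1254  0.0937] [ 0.6037 -0.1305  0.0943]
centre from dots [ 0.6229 -0.1215] [-118.1985 -156.7023  163.296   121.2817]
[0.62, -0.124, 0.18] -160.0 turn [ 0.0007 -0.0015  0.2335] shift [-0.0034  0.0086 -0.0054]
[ 0.6224 -0.1268  0.1778] F [-2.0563  1.0678 -2.0304] 0.08543109717730533 0.0 13.1
```

```bash
python3 -m pendant '[[[0,0,0.239,-0.003,0,0,1],[0,0,0.239,-0.003,0,0,1],[0,0,0.239,-0.003,0,0,1],[0,0,0.239,-0.003,0,0,1],[0,0,0.239,-0.003,0,0,1],[0,0,0.239,-0.003,0,0,1],[0,0,0.239,-0.003,0,0,1],[0,0,0.239,-0.003,0,0,1]]]'
python3 go.py .623 -.1235 .069 -161
```

```text
time_s: 13.77
position: [0.6225, -0.1199, 0.18]
tcp_rot: [-0.001, -0.173, 0.985, 0.0]
contact_force: [-0.3, 1.1, -0.7]
grip_width: 0.0855
grasp_force: 0.0
[0.623, -0.1235, 0.069] -161.0 turn [ 0.0002 -0.0006  0.0054] shift [ 0.0015 -0.0091  0.2774]
[ 0.6225 -0.1199  0.18  ] F [-0.2647  1.0723 -0.7352] 0.08545333486429839 0.0 13.7667
```

```bash
python3 -m pendant '[[[0,0,0.005,0.001,-0.009,0.1,1],[0,0,0.005,0.001,-0.009,0.2,1],[0,0,0.005,0.001,-0.009,0.25,1],[0,0,0.005,0.001,-0.009,0.275,1],[0,0,0.005,0.001,-0.009,0.275,1],[0,0,0.005,0.001,-0.009,0.275,1]]]'
python3 -m pendant '[[[0,0,0,0,0,0,-1],[0,0,0,0,0,0,-1],[0,0,0,0,0,0,-1],[0,0,0,0,0,0,-1],[0,0,0,0,0,0,-1],[0,0,0,0,0,0,-1],[0,0,0,0,0,0,-1],[0,0,0,0,0,0,-1]]]' 30
python3 -m pendant '[[[0,0,0,0,0,0,-1],[0,0,0,0,0,0,-1],[0,0,0,0,0,0,-1],[0,0,0,0,0,0,-1]]]'; python3 go.py .623 -.1235 .069 -201
```

```text
time_s: 14.27
position: [0.6243, -0.1238, 0.0723]
tcp_rot: [0.0, -0.165, 0.986, -0.001]
contact_force: [0.1, 0.2, 1.4]
grip_width: 0.0854
grasp_force: 0.0
time_s: 14.93
position: [0.624, -0.1239, 0.0718]
tcp_rot: [0.0, -0.164, 0.987, -0.0]
contact_force: [-0.5, -2.2, 1.3]
grip_width: 0.0131
grasp_force: 35.0
time_s: 15.27
position: [0.6241, -0.1239, 0.0719]
tcp_rot: [0.0, -0.164, 0.987, -0.0]
contact_force: [1.3, -2.8, 3.5]
grip_width: 0.0131
grasp_force: 35.2
[0.623, -0.1235, 0.069] -201.0 turn [-0.0002  0.0003  0.2214] shift [0.0022 0.0019 0.0072]
[ 0.6241 -0.1239  0.0719] F [ 1.3026 -2.7901  3.527 ] 0.013067971973437505 35.23816645145416 15.2667
```

```bash
python3 -m pendant '[[[0,0,0.035,0,0,0,-1],[0,0,0.07,0,0,0,-1],[0,0,0.105,0,0,0,-1],[0,0,0.14,0,0,0,-1],[0,0,0.175,0,0,0,-1],[0,0,0.205,0,0,0,-1],[0,0,0.223,0,0,0,-1],[0,0,0.223,0,0,0,-1]]]'
python3 -m pendant '[[[0,0,0,0,0,0,-1],[0,0,0,0,0,0,-1],[0,0,0,0,0,0,-1]]]'; python3 go.py .623 -.1235 .069 -201
python3 -m pendant '[[[0,0,0,0,0,0,1],[0,0,0,0,0,0,1],[0,0,0,0,0,0,1],[0,0,0,0,0,0,1],[0,0,0,0,0,0,1],[0,0,0,0,0,0,1]]]'
python3 -m pendant '[[[0,0,0,0,0,-0.1,1],[0,0,0,0,0,-0.2,1],[0,0,0,0,0,-0.3,1],[0,0,0,0,0,-0.35,1],[0,0,0,0,0,-0.35,1]]]'
python3 -c "
from h import *
d=snap('wrist','w3'); f=cv2.convertScaleAbs(cv2.cvtColor(d['frame'],cv2.COLOR_RGB2BGR),alpha=1.8); cv2.imwrite('pics/w3b.png',f)
print(cream(snap('top','top2')),cream(snap('scene','scene2')))"
```

```text
time_s: 15.93
position: [0.6241, -0.1246, 0.0718]
tcp_rot: [0.001, 0.186, 0.982, -0.001]
contact_force: [1.3, -5.2, 2.4]
grip_width: 0.0133
grasp_force: 35.1
time_s: 16.18
position: [0.6241, -0.1246, 0.0718]
tcp_rot: [0.001, 0.185, 0.983, -0.001]
contact_force: [0.9, -4.4, 2.5]
grip_width: 0.013
grasp_force: 35.1
[0.623, -0.1235, 0.069] -201.0 turn [-0.0004  0.0004 -0.0018] shift [0.0035 0.0015 0.0071]
[ 0.6241 -0.1246  0.0718] F [ 0.8939 -4.4265  2.4946] 0.013022558590388936 35.141483545303345 16.1833
time_s: 16.68
position: [0.6237, -0.1234, 0.0711]
tcp_rot: [-0.0, 0.185, 0.983, 0.0]
contact_force: [0.0, -0.6, -0.5]
grip_width: 0.0839
grasp_force: 0.0
time_s: 17.1
position: [0.6258, -0.1241, 0.2189]
tcp_rot: [0.005, 0.185, 0.983, 0.0]
contact_force: [-0.9, 0.3, 0.9]
grip_width: 0.0854
grasp_force: 0.0
[(347.5, 287.7, 319, 0.97), (530.8, 130.6, 104, 0.21)] [(272.0, 368.3, 1721, 0.91), (207.6, 315.9, 103, 0.11), (418.7, 259.6, 336, 0.71), (368.5, 228.3, 281, 0.7), (330.6, 206.1, 242, 0.68)]
```

View pics/w3b.png

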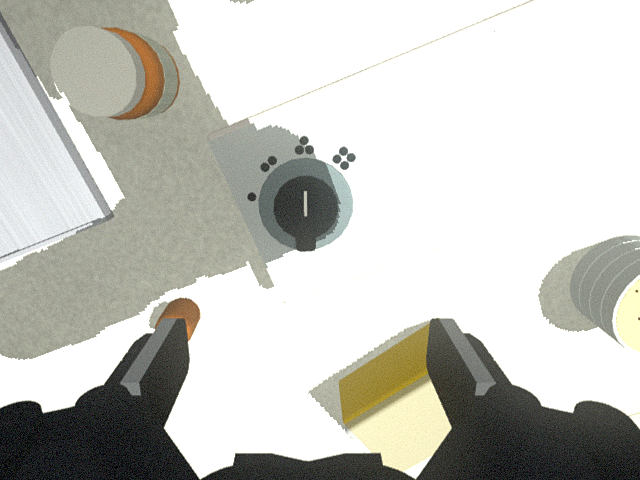

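The pointer is vertical at (305,192–216) and aims at the three-dot group at (304,145), so the dial is set. Next come the dishes.

```bash
python3 -c "
from h import *
a,b=load('top0'),load('scene0')
for p,q in (((249.4,294.0),(418.8,259.7)),((303.9,291.3),(368.6,228.2)),((347.5,287.7),(330.6,206.1))): print(tri(a,p,b,q),onz(a,*p,.018))"
python3 -m pendant '[[[0,0,-0.3,0,0,-0.04,1],[0,0,-0.3,0,0,-0.04,1],[0,0,-0.3,0,0,-0.04,1],[0,0,-0.3,0,0,-0.04,1],[0,0,-0.3,0,0,-0.04,1],[0,0,-0.3,0,0,-0.04,1],[0,0,-0.3,0,0,-0.04,1],[0,0,-0.3,0,0,-0.04,1]]]'
python3 go.py .443 -.097 .12 -90
```

```text
[0.42822942 0.13880928 0.01714882] [0.42854538 0.13805028 0.018     ]
[0.43412302 0.00802488 0.0175906 ] [0.43459501 0.00724964 0.018     ]
[ 0.44254314 -0.09762786  0.01739368] [ 0.44294412 -0.09820854  0.018     ]
time_s: 17.92
position: [0.6233, -0.1234, 0.2252]
tcp_rot: [-0.002, -0.285, 0.959, 0.0]
contact_force: [0.0, 0.1, 0.8]
grip_width: 0.0858
grasp_force: 0.0
[0.443, -0.097, 0.12] -90.0 turn [ 0.001  -0.0005 -0.3162] shift [0.3408 0.3009 0.2645]
[ 0.6233 -0.1234  0.2252] F [0.0267 0.1218 0.7802] 0.08577663134725232 0.0 17.9167
```

```bash
python3 -m pendant '[[[0,0,-0.316,0.341,0.301,0.265,1],[0,0,-0.316,0.341,0.301,0.265,1],[0,0,-0.316,0.341,0.301,0.265,1],[0,0,-0.316,0.341,0.301,0.265,1],[0,0,-0.316,0.341,0.301,0.265,1],[0,0,-0.316,0.341,0.301,0.265,1],[0,0,-0.316,0.341,0.301,0.265,1],[0,0,-0.316,0.341,0.301,0.265,1]]]'
python3 -m pendant '[[[0,0,0,0,0,0,1]]]'; python3 go.py .443 -.098 .001 -90
```

```text
time_s: 18.58
position: [0.4423, -0.096, 0.1195]
tcp_rot: [-0.001, -0.707, 0.707, 0.001]
contact_force: [0.4, -0.2, 1.0]
grip_width: 0.0853
grasp_force: 0.0
time_s: 18.67
position: [0.443, -0.096, 0.1199]
tcp_rot: [-0.001, -0.706, 0.708, 0.001]
contact_force: [0.5, 0.6, 0.3]
grip_width: 0.0856
grasp_force: 0.0
[0.443, -0.098, 0.001] -90.0 turn [ 0.0006 -0.0001 -0.0009] shift [ 0.005  -0.0006  0.2973]
[ 0.443  -0.096   0.1199] F [0.4904 0.6002 0.2815] 0.08555920707892409 0.0 18.6667
```

```bash
python3 -m pendant '[[[0,0,0,0.005,0,0.1,1],[0,0,0,0.005,0,0.2,1],[0,0,0,0.005,0,0.27,1],[0,0,0,0.005,0,0.303,1],[0,0,0,0.005,0,0.303,1],[0,0,0,0.005,0,0.303,1]]]'
python3 -m pendant '[[[0,0,0,0,0,0,-1],[0,0,0,0,0,0,-1],[0,0,0,0,0,0,-1],[0,0,0,0,0,0,-1],[0,0,0,0,0,0,-1],[0,0,0,0,0,0,-1]]]' 25
python3 -m pendant '[[[0,0,0,0,0,-0.1,-1],[0,0,0,0,0,-0.2,-1],[0,0,0,0,0,-0.3,-1],[0,0,0,0,0,-0.35,-1],[0,0,0,0,0,-0.35,-1]]]'; python3 go.py .624 -.036 .14 -90
```

```text
time_s: 19.17
position: [0.4433, -0.0983, -0.0006]
tcp_rot: [-0.001, -0.704, 0.71, 0.001]
contact_force: [1.1, -0.2, 0.7]
grip_width: 0.0855
grasp_force: 0.0
time_s: 19.67
position: [0.4452, -0.0979, 0.002]
tcp_rot: [0.001, -0.705, 0.71, -0.001]
contact_force: [-1.8, 1.1, 6.8]
grip_width: 0.0591
grasp_force: 27.1
time_s: 20.08
position: [0.4466, -0.0981, 0.1467]
tcp_rot: [0.004, -0.705, 0.71, -0.004]
contact_force: [-0.1, 0.0, -0.5]
grip_width: 0.0593
grasp_force: 27.6
[0.624, -0.036, 0.14] -90.0 turn [-0.0033  0.     -0.0023] shift [-0.1585 -0.4422  0.0214]
[ 0.4466 -0.0981  0.1467] F [-0.085   0.0062 -0.5395] 0.059341799364815796 27.58379817008972 20.0833
```

```bash
python3 -m pendant '[[[0,0,0,-0.158,-0.442,0,-1],[0,0,0,-0.158,-0.442,0,-1],[0,0,0,-0.158,-0.442,0,-1],[0,0,0,-0.158,-0.442,0,-1],[0,0,0,-0.158,-0.442,0,-1],[0,0,0,-0.158,-0.442,0,-1],[0,0,0,-0.158,-0.442,0,-1],[0,0,0,-0.158,-0.442,0,-1]]]'
python3 -m pendant '[[[0,0,0,0,0,0.08,-1],[0,0,0,0,0,0.16,-1],[0,0,0,0,0,0.205,-1],[0,0,0,0,0,0.215,-1],[0,0,0,0,0,0.215,-1],[0,0,0,0,0,0.215,-1]]]'
python3 go.py .624 -.036 .052 -90
```

```text
time_s: 20.75
position: [0.6207, -0.0362, 0.1397]
tcp_rot: [-0.0, -0.705, 0.71, 0.0]
contact_force: [-0.1, -0.2, -0.1]
grip_width: 0.0587
grasp_force: 27.6
time_s: 21.25
position: [0.6216, -0.0364, 0.0562]
tcp_rot: [0.001, -0.705, 0.71, -0.001]
contact_force: [0.9, -0.2, 0.3]
grip_width: 0.0585
grasp_force: 29.0
[0.624, -0.036, 0.052] -90.0 turn [-0.0008 -0.0001 -0.0023] shift [-0.001  -0.006   0.0104]
[ 0.6216 -0.0364  0.0562] F [ 0.8746 -0.2472  0.2943] 0.05849026732153972 28.970593214035034 21.25
```

```bash
python3 -m pendant '[[[0,0,0,0,-0.005,0.004,-1],[0,0,0,0,-0.005,0.008,-1],[0,0,0,0,-0.005,0.012,-1],[0,0,0,0,-0.005,0.012,-1]]]'
python3 -m pendant '[[[0,0,0,0,0,0,1],[0,0,0,0,0,0,1],[0,0,0,0,0,0,1],[0,0,0,0,0,0,1],[0,0,0,0,0,0,1],[0,0,0,0,0,0,1]]]'
python3 -m pendant '[[[0,0,0,0,0,-0.1,1],[0,0,0,0,0,-0.2,1],[0,0,0,0,0,-0.23,1],[0,0,0,0,0,-0.23,1],[0,0,0,0,0,-0.23,1]]]'
python3 go.py .434 .0075 .14 -90
```

```text
time_s: 21.58
position: [0.624, -0.036, 0.0512]
tcp_rot: [0.001, -0.705, 0.71, -0.001]
contact_force: [-1.4, 0.7, 5.1]
grip_width: 0.0587
grasp_force: 29.4
time_s: 22.08
position: [0.6231, -0.0361, 0.0492]
tcp_rot: [-0.0, -0.705, 0.71, 0.0]
contact_force: [-0.7, 0.2, -0.1]
grip_width: 0.0854
grasp_force: 0.0
time_s: 22.5
position: [0.6238, -0.0358, 0.1426]
tcp_rot: [0.001, -0.705, 0.71, -0.001]
contact_force: [0.5, 0.3, -0.8]
grip_width: 0.0854
grasp_force: 0.0
[0.434, 0.0075, 0.14] -90.0 turn [-0.0008  0.0003 -0.0023] shift [-0.105   0.4753  0.0055]
[ 0.6238 -0.0358  0.1426] F [ 0.4511  0.3162 -0.7803] 0.08536498436338504 0.0 22.5
```

```bash
cat > chk.py <<'E'
from h import *
b=snap('scene','s_last')
for c in cream(b,150,600): print('scene',c,onz(b,c[0],c[1],.0175)[:2].round(4),'glass',onz(b,c[0],c[1],.0675)[:2].round(4))
E
python3 -m pendant '[[[0,0,-0.002,-0.105,0.475,0,1],[0,0,-0.002,-0.105,0.475,0,1],[0,0,-0.002,-0.105,0.475,0,1],[0,0,-0.002,-0.105,0.475,0,1],[0,0,-0.002,-0.105,0.475,0,1],[0,0,-0.002,-0.105,0.475,0,1],[0,0,-0.002,-0.105,0.475,0,1],[0,0,-0.002,-0.105,0.475,0,1]]]'
python3 chk.py; python3 go.py .434 .0075 -.001 -90
```

```text
time_s: 23.17
position: [0.4336, 0.0074, 0.1408]
tcp_rot: [-0.0, -0.707, 0.707, 0.0]
contact_force: [-0.0, 1.0, -0.2]
grip_width: 0.0857
grasp_force: 0.0
scene (418.8, 259.6, 333, 0.71) [0.4279 0.1394] glass [0.4656 0.158 ]
scene (289.9, 251.2, 364, 0.74) [ 0.5979 -0.0662] glass [ 0.6247 -0.0345]
scene (368.5, 228.2, 281, 0.7) [0.4337 0.0086] glass [0.4711 0.0356]
[0.434, 0.0075, -0.001] -90.0 turn [ 0.0004 -0.0002 -0.0004] shift [-0.0011 -0.001   0.354 ]
[0.4338 0.0072 0.1406] F [ 0.1586 -0.3188 -0.4077] 0.0853172516694223 0.0 23.2167
```

Dish 3 is on the glass at (0.6247, -0.0345), and the others haven't moved.

```bash
python3 -m pendant '[[[0,0,0,-0.001,0,0.1,1],[0,0,0,-0.001,0,0.2,1],[0,0,0,-0.001,0,0.3,1],[0,0,0,-0.001,0,0.354,1],[0,0,0,-0.001,0,0.354,1],[0,0,0,-0.001,0,0.354,1]]]'
python3 -m pendant '[[[0,0,0,0,0,0,-1],[0,0,0,0,0,0,-1],[0,0,0,0,0,0,-1],[0,0,0,0,0,0,-1],[0,0,0,0,0,0,-1],[0,0,0,0,0,0,-1]]]' 25
python3 -m pendant '[[[0,0,0,0,0,-0.1,-1],[0,0,0,0,0,-0.2,-1],[0,0,0,0,0,-0.3,-1],[0,0,0,0,0,-0.35,-1],[0,0,0,0,0,-0.35,-1]]]'; python3 go.py .624 .034 .14 -90
```

```text
time_s: 23.72
position: [0.4332, 0.0068, -0.0012]
tcp_rot: [-0.002, -0.707, 0.708, 0.0]
contact_force: [0.3, 0.0, 1.4]
grip_width: 0.0852
grasp_force: 0.0
time_s: 24.22
position: [0.4352, 0.0081, 0.0021]
tcp_rot: [0.002, -0.707, 0.707, -0.001]
contact_force: [-0.5, -0.1, 6.1]
grip_width: 0.0587
grasp_force: 26.8
time_s: 24.63
position: [0.4361, 0.0082, 0.1466]
tcp_rot: [0.005, -0.707, 0.707, -0.003]
contact_force: [0.0, -0.2, 0.0]
grip_width: 0.0587
grasp_force: 27.6
[0.624, 0.034, 0.14] -90.0 turn [-0.0033  0.0009 -0.0002] shift [-0.0647 -0.4694  0.0216]
[0.4361 0.0082 0.1466] F [ 0.0023 -0.2397  0.0092] 0.05865684894479505 27.63944238424301 24.6333
```

```bash
python3 -m pendant '[[[0,0,0,-0.064,-0.476,0,-1],[0,0,0,-0.064,-0.476,0,-1],[0,0,0,-0.064,-0.476,0,-1],[0,0,0,-0.064,-0.476,0,-1],[0,0,0,-0.064,-0.476,0,-1],[0,0,0,-0.064,-0.476,0,-1],[0,0,0,-0.064,-0.476,0,-1],[0,0,0,-0.064,-0.476,0,-1]]]'
python3 -m pendant '[[[0,0,0,0,0,0.08,-1],[0,0,0,0,0,0.16,-1],[0,0,0,0,0,0.205,-1],[0,0,0,0,0,0.215,-1],[0,0,0,0,0,0.215,-1],[0,0,0,0,0,0.215,-1]]]'
python3 -m pendant '[[[0,0,0,0,0,0.004,-1],[0,0,0,0,0,0.008,-1],[0,0,0,0,0,0.012,-1],[0,0,0,0,0,0.012,-1]]]'
python3 go.py .624 .034 .052 -90
```

```text
time_s: 25.3
position: [0.6236, 0.0331, 0.1396]
tcp_rot: [-0.0, -0.707, 0.707, 0.0]
contact_force: [-1.0, -0.7, -0.5]
grip_width: 0.0587
grasp_force: 27.7
time_s: 25.8
position: [0.6244, 0.0332, 0.056]
tcp_rot: [0.001, -0.707, 0.707, -0.001]
contact_force: [0.2, 1.0, 0.3]
grip_width: 0.0587
grasp_force: 29.2
time_s: 26.13
position: [0.6246, 0.0334, 0.0512]
tcp_rot: [0.001, -0.707, 0.707, -0.001]
contact_force: [-3.5, 0.2, 6.9]
grip_width: 0.0588
grasp_force: 29.8
[0.624, 0.034, 0.052] -90.0 turn [-0.0007  0.0001 -0.0001] shift [-0.0015  0.0016 -0.0019]
[0.6246 0.0334 0.0512] F [-3.4973  0.1874  6.8813] 0.05877835304177983 29.775419533252716 26.1333
```

```bash
python3 -m pendant '[[[0,0,0,0,0,0,1],[0,0,0,0,0,0,1],[0,0,0,0,0,0,1],[0,0,0,0,0,0,1],[0,0,0,0,0,0,1],[0,0,0,0,0,0,1]]]'
python3 -m pendant '[[[0,0,0,0,0,-0.1,1],[0,0,0,0,0,-0.2,1],[0,0,0,0,0,-0.23,1],[0,0,0,0,0,-0.23,1],[0,0,0,0,0,-0.23,1]]]'
python3 -m pendant '[[[0,0,0,-0.264,0.49,0,1],[0,0,0,-0.264,0.49,0,1],[0,0,0,-0.264,0.49,0,1],[0,0,0,-0.264,0.49,0,1],[0,0,0,-0.264,0.49,0,1],[0,0,0,-0.264,0.49,0,1],[0,0,0,-0.264,0.49,0,1],[0,0,0,-0.264,0.49,0,1]]]'
python3 chk.py; python3 go.py .4283 .139 -.001 -90
```

```text
time_s: 26.63
position: [0.6239, 0.0331, 0.0487]
tcp_rot: [-0.0, -0.707, 0.707, 0.0]
contact_force: [-0.2, 1.0, -0.4]
grip_width: 0.0855
grasp_force: 0.0
time_s: 27.05
position: [0.6245, 0.0334, 0.1422]
tcp_rot: [0.001, -0.707, 0.707, -0.0]
contact_force: [-0.2, 0.9, -1.3]
grip_width: 0.0855
grasp_force: 0.0
time_s: 27.72
position: [0.4273, 0.1393, 0.1402]
tcp_rot: [0.0, 0.708, -0.707, -0.0]
contact_force: [1.0, -0.5, -0.6]
grip_width: 0.0853
grasp_force: 0.0
scene (325.8, 261.6, 390, 0.76) [0.5654 0.0065] glass [0.5943 0.0336]
scene (418.8, 259.7, 337, 0.72) [0.4281 0.1396] glass [0.4658 0.1582]
scene (289.9, 251.2, 366, 0.75) [ 0.5979 -0.0662] glass [ 0.6247 -0.0345]
[0.4283, 0.139, -0.001] -90.0 turn [ 0.0003 -0.0002  0.    ] shift [-0.0006 -0.0015  0.3529]
[0.4278 0.1389 0.1401] F [ 0.2036 -0.3301  0.332 ] 0.08549746961156936 0.0 27.7667
```

Dish 2 now reads (0.594, 0.034) on the glass. That's the knock, and it's still within limits (±50 mm). I'll carry on with dish 1.

```bash
python3 -m pendant '[[[0,0,0,-0.001,-0.001,0.1,1],[0,0,0,-0.001,-0.001,0.2,1],[0,0,0,-0.001,-0.001,0.3,1],[0,0,0,-0.001,-0.001,0.353,1],[0,0,0,-0.001,-0.001,0.353,1],[0,0,0,-0.001,-0.001,0.353,1]]]'
python3 -m pendant '[[[0,0,0,0,0,0,-1],[0,0,0,0,0,0,-1],[0,0,0,0,0,0,-1],[0,0,0,0,0,0,-1],[0,0,0,0,0,0,-1],[0,0,0,0,0,0,-1]]]' 25
python3 -m pendant '[[[0,0,0,0,0,-0.1,-1],[0,0,0,0,0,-0.2,-1],[0,0,0,0,0,-0.3,-1],[0,0,0,0,0,-0.35,-1],[0,0,0,0,0,-0.35,-1]]]'; python3 chk.py; python3 go.py .624 .104 .14 -90
```

```text
time_s: 28.27
position: [0.4284, 0.1379, -0.0011]
tcp_rot: [-0.002, -0.706, 0.708, -0.0]
contact_force: [0.0, 0.5, 1.8]
grip_width: 0.0851
grasp_force: 0.0
time_s: 28.77
position: [0.4299, 0.1401, 0.0022]
tcp_rot: [0.002, -0.707, 0.707, -0.001]
contact_force: [-0.1, -1.1, 6.6]
grip_width: 0.059
grasp_force: 26.9
time_s: 29.18
position: [0.4308, 0.1406, 0.1467]
tcp_rot: [0.005, -0.707, 0.707, -0.001]
contact_force: [0.7, -0.3, -0.3]
grip_width: 0.0589
grasp_force: 27.6
scene (325.8, 261.6, 387, 0.76) [0.5654 0.0065] glass [0.5943 0.0336]
scene (289.9, 251.1, 363, 0.74) [ 0.5977 -0.0664] glass [ 0.6245 -0.0347]
scene (436.0, 213.0, 206, 0.76) [0.2933 0.0865] glass [0.3397 0.1084]
[0.624, 0.104, 0.14] -90.0 turn [-0.0017  0.0014 -0.0002] shift [ 0.0905 -0.4858  0.0107]
[0.4297 0.1403 0.1434] F [ 0.0498  0.662  -1.2948] 0.05860487868650911 27.600246369838715 29.2333
```

```bash
python3 -m pendant '[[[0,0,0,0.09,-0.49,0,-1],[0,0,0,0.09,-0.49,0,-1],[0,0,0,0.09,-0.49,0,-1],[0,0,0,0.09,-0.49,0,-1],[0,0,0,0.09,-0.49,0,-1],[0,0,0,0.09,-0.49,0,-1],[0,0,0,0.09,-0.49,0,-1],[0,0,0,0.09,-0.49,0,-1]]]'
python3 -m pendant '[[[0,0,0,0,0,0.08,-1],[0,0,0,0,0,0.16,-1],[0,0,0,0,0,0.205,-1],[0,0,0,0,0,0.215,-1],[0,0,0,0,0,0.215,-1],[0,0,0,0,0,0.215,-1]]]'
python3 -m pendant '[[[0,0,0,0,0,0.004,-1],[0,0,0,0,0,0.008,-1],[0,0,0,0,0,0.012,-1],[0,0,0,0,0,0.012,-1]]]'
python3 go.py .624 .104 .052 -90
```

```text
time_s: 29.9
position: [0.6238, 0.103, 0.1386]
tcp_rot: [-0.001, -0.707, 0.708, 0.0]
contact_force: [-0.2, 1.1, -0.4]
grip_width: 0.0588
grasp_force: 27.6
time_s: 30.4
position: [0.6247, 0.1036, 0.0559]
tcp_rot: [-0.001, 0.707, -0.707, 0.001]
contact_force: [0.8, 1.2, -0.6]
grip_width: 0.0587
grasp_force: 29.3
time_s: 30.73
position: [0.625, 0.1035, 0.0512]
tcp_rot: [0.001, -0.707, 0.707, -0.001]
contact_force: [-2.9, 1.3, 6.0]
grip_width: 0.0588
grasp_force: 29.9
[0.624, 0.104, 0.052] -90.0 turn [-0.0007  0.0002 -0.0001] shift [-0.0013  0.0025 -0.0021]
[0.625  0.1035 0.0512] F [-2.8961  1.3187  6.0029] 0.058792365239935966 29.850392639636993 30.7333
```

```bash
python3 -m pendant '[[[0,0,0,0,0,0,1],[0,0,0,0,0,0,1],[0,0,0,0,0,0,1],[0,0,0,0,0,0,1],[0,0,0,0,0,0,1],[0,0,0,0,0,0,1]]]'
python3 -m pendant '[[[0,0,0,0,0,-0.1,1],[0,0,0,0,0,-0.2,1],[0,0,0,0,0,-0.3,1],[0,0,0,0,0,-0.38,1],[0,0,0,0,0,-0.38,1]]]'
python3 -m pendant '[[[0,0,-0.2,-0.5,0.48,0,1],[0,0,-0.2,-0.5,0.48,0,1],[0,0,-0.2,-0.5,0.48,0,1],[0,0,-0.2,-0.5,0.48,0,1],[0,0,-0.2,-0.5,0.48,0,0],[0,0,-0.2,-0.5,0.48,0,0],[0,0,-0.2,-0.5,0.48,0,-1],[0,0,-0.2,-0.5,0.48,0,-1]]]'
python3 chk.py; python3 go.py .40 .345 .2 0; python3 -c "
from h import *
d=snap('wrist','w4');cv2.imwrite('pics/w4b.png',cv2.cvtColor(d['frame'],cv2.COLOR_RGB2BGR)); snap('top','top4')"
```

```text
time_s: 31.23
position: [0.6243, 0.1031, 0.0487]
tcp_rot: [-0.0, -0.707, 0.707, 0.0]
contact_force: [0.3, -0.3, -0.2]
grip_width: 0.0853
grasp_force: 0.0
time_s: 31.65
position: [0.6272, 0.1031, 0.2105]
tcp_rot: [0.005, -0.707, 0.707, -0.004]
contact_force: [0.3, -0.0, 1.3]
grip_width: 0.0858
grasp_force: 0.0
time_s: 32.32
position: [0.4297, 0.3064, 0.2008]
tcp_rot: [-0.0, 0.892, -0.452, -0.0]
contact_force: [0.4, -0.7, 0.5]
grip_width: 0.0386
grasp_force: 0.0
scene (341.5, 292.2, 466, 0.81) [0.5988 0.081 ] glass [0.6256 0.1033]
scene (325.8, 261.6, 387, 0.77) [0.5654 0.0065] glass [0.5943 0.0336]
scene (289.9, 251.3, 370, 0.76) [ 0.598  -0.0661] glass [ 0.6249 -0.0343]
[0.4, 0.345, 0.2] 0.0 turn [-0.0002  0.0001 -0.299 ] shift [-0.1262  0.0035  0.0022]
[0.4309 0.3051 0.2009] F [-0.9736  0.0031  0.2478] 0.030742214200322353 0.0 32.3667
```

View pics/w4b.png

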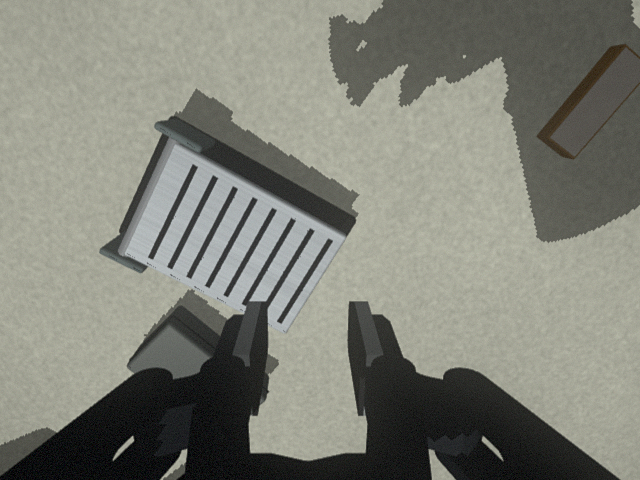

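The three dishes are on the glass. In the wrist view the free edge of the pedal plate runs (352,236)–(286,331), and the hinge end runs (172,140)–(122,255).

```bash
python3 -c "
from h import *
np.set_printoptions(precision=4,suppress=True)
d=load('w4')
a=load('top0');f=lambda x,y:(120+(x+.5)/3-.5,165+(y+.5)/3-.5)
c=np.array([onz(d,*p,.05) for p in((352,236),(286,331),(122,255),(172,140))]);print(c)
print('tri near +y corner',tri(a,f(55,438),d,(286,331)), 'near -y',tri(a,f(178,427),d,(352,236)))
n=(c[0]+c[1])/2;h=(c[2]+c[3])/2;u=(h-n)/np.linalg.norm(h-n);print(np.linalg.norm(h-n),np.linalg.norm(c[0]-c[1]),np.degrees(np.arctan2(u[1],u[0])),n+u*.02)"
```

```text
[[0.395  0.2981 0.05  ]
 [0.388  0.3927 0.05  ]
 [0.5256 0.4124 0.05  ]
 [0.5381 0.3165 0.05  ]]
tri near +y corner [0.3889 0.3901 0.0538] near -y [0.3965 0.2965 0.0548]
0.14161697091754782 0.09490252159189841 7.738057291990131 [0.4113 0.3481 0.05  ]
```

```bash
python3 go.py .411 .3475 .065 -53.8
```

```text
[0.411, 0.3475, 0.065] -53.8 turn [ 0.     -0.0001 -0.0011] shift [-0.1208 -0.0214  0.3395]
[0.4325 0.3034 0.2008] F [ 0.4157 -0.3971  0.0092] 0.014832504463478037 0.0 32.4667
```

```bash
python3 -m pendant '[[[0,0,0,-0.12,-0.02,0,-1],[0,0,0,-0.12,-0.02,0.1,-1],[0,0,0,-0.12,-0.02,0.2,-1],[0,0,0,-0.12,-0.02,0.3,-1],[0,0,0,-0.12,-0.02,0.34,-1],[0,0,0,-0.12,-0.02,0.34,-1]]]'
python3 go.py .411 .3475 .05 -53.8
python3 -m pendant '[[[0,0,0,0,0,0.02,-1],[0,0,0,0,0,0.035,-1],[0,0,0,0,0,0.05,-1],[0,0,0,0,0,0.065,-1],[0,0,0,0,0,0.075,-1],[0,0,0,0,0,0.08,-1],[0,0,0,0,0,0.08,-1]]]'
```

```text
time_s: 32.97
position: [0.4097, 0.3435, 0.0591]
tcp_rot: [0.005, 0.89, -0.455, -0.001]
contact_force: [0.3, -0.3, -0.1]
grip_width: 0.0001
grasp_force: 0.0
[0.411, 0.3475, 0.05] -53.8 turn [ 0.0029 -0.0008 -0.0021] shift [-0.0063 -0.0088  0.0227]
[0.4097 0.3435 0.0591] F [ 0.3287 -0.3484 -0.1252] 9.648397193338632e-05 0.0 32.9667
time_s: 33.55
position: [0.4124, 0.3475, 0.0349]
tcp_rot: [-0.002, 0.891, -0.454, 0.001]
contact_force: [2.6, -2.0, 6.9]
grip_width: -0.0003
grasp_force: 3.5
```

Contact, and the plate is going down. I'll push on to the stop.

```bash
python3 -m pendant '[[[0,0,0,0,0,0.01,-1],[0,0,0,0,0,0.02,-1],[0,0,0,0,0,0.02,-1],[0,0,0,0,0,0.02,-1]]]'
python3 -m pendant '[[[0,0,0,0,0,0.005,-1],[0,0,0,0,0,0.01,-1],[0,0,0,0,0,0.01,-1],[0,0,0,0,0,0.01,-1]]]'
```

```text
time_s: 33.88
position: [0.4131, 0.3478, 0.0292]
tcp_rot: [-0.002, 0.891, -0.454, 0.002]
contact_force: [-0.2, -3.8, 14.0]
grip_width: 0.0003
grasp_force: 7.3
time_s: 34.22
position: [0.4135, 0.3479, 0.0287]
tcp_rot: [-0.003, 0.891, -0.454, 0.003]
contact_force: [-10.7, -10.7, 33.5]
grip_width: 0.0001
grasp_force: 17.4
```

It's at the stop: z stays at 0.0287 and the force jumped to 33 N. I'll check the dishes, then release.

```bash
python3 chk.py
python3 -m pendant '[[[0,0,0,0,0,-0.03,-1],[0,0,0,0,0,-0.1,-1],[0,0,0,0,0,-0.2,-1],[0,0,0,0,0,-0.3,-1],[0,0,0,0,0,-0.42,-1],[0,0,0,0,0,-0.42,-1],[0,0,0,0,0,-0.42,-1]]]'
python3 go.py .625 .1035 .2 -90
```

```text
scene (341.4, 292.3, 468, 0.8) [0.5991 0.081 ] glass [0.6259 0.1033]
scene (325.9, 261.6, 387, 0.76) [0.5653 0.0066] glass [0.5942 0.0337]
scene (289.9, 251.2, 366, 0.75) [ 0.5979 -0.0662] glass [ 0.6247 -0.0345]
time_s: 34.85
position: [0.4121, 0.3483, 0.1938]
tcp_rot: [-0.004, 0.891, -0.454, 0.001]
contact_force: [-0.1, -0.3, -0.7]
grip_width: 0.0
grasp_force: 0.0
[0.625, 0.1035, 0.2] -90.0 turn [-0.0022  0.0017  0.1997] shift [ 0.808  -0.0716 -0.0171]
[0.4121 0.3483 0.1938] F [-0.1454 -0.3475 -0.7179] 2.294445530881363e-05 0.0 34.85
```

```bash
python3 -m pendant '[[[0,0,0.2,0.81,-0.07,0,1],[0,0,0.2,0.81,-0.07,0,1],[0,0,0.2,0.81,-0.07,0,1],[0,0,0.2,0.81,-0.07,0,1],[0,0,0.2,0.81,-0.07,0,1],[0,0,0.2,0.81,-0.07,0,1],[0,0,0.2,0.81,-0.07,0,1],[0,0,0.2,0.81,-0.07,0,1]]]'
python3 -m pendant '[[[0,0,0,0,0,0,1],[0,0,0,0,0,0,1]]]'
python3 chk.py; python3 go.py .625 .1035 .049 -90
```

```text
time_s: 35.52
position: [0.625, 0.0985, 0.1877]
tcp_rot: [-0.0, -0.706, 0.708, 0.0]
contact_force: [0.1, 1.5, -0.7]
grip_width: 0.0854
grasp_force: 0.0
time_s: 35.68
position: [0.6242, 0.0993, 0.1869]
tcp_rot: [-0.001, -0.706, 0.709, 0.001]
contact_force: [0.2, 0.2, 0.6]
grip_width: 0.0854
grasp_force: 0.0
scene (207.5, 325.5, 271, 0.33) [ 0.8268 -0.0454] glass [ 0.839 -0.015]
scene (341.4, 292.2, 469, 0.81) [0.5989 0.0808] glass [0.6257 0.1031]
[0.625, 0.1035, 0.049] -90.0 turn [ 0.0006 -0.0001 -0.0008] shift [-0.0078 -0.0038  0.3461]
[0.6237 0.1004 0.1874] F [-0.6437  0.0065 -0.4102] 0.08537150688068122 0.0 35.7333
```

```bash
python3 -m pendant '[[[0,0,0,-0.008,-0.003,0.1,1],[0,0,0,-0.008,-0.003,0.2,1],[0,0,0,-0.008,-0.003,0.3,1],[0,0,0,-0.008,-0.003,0.346,1],[0,0,0,-0.008,-0.003,0.346,1],[0,0,0,-0.008,-0.003,0.346,1]]]'
python3 -m pendant '[[[0,0,0,0,0,0,-1],[0,0,0,0,0,0,-1],[0,0,0,0,0,0,-1],[0,0,0,0,0,0,-1],[0,0,0,0,0,0,-1],[0,0,0,0,0,0,-1]]]' 25
python3 -m pendant '[[[0,0,0,0,0,-0.1,-1],[0,0,0,0,0,-0.2,-1],[0,0,0,0,0,-0.3,-1],[0,0,0,0,0,-0.37,-1],[0,0,0,0,0,-0.37,-1]]]'; python3 go.py .382 -.367 .2 -180
```

```text
time_s: 36.23
position: [0.6242, 0.1049, 0.0503]
tcp_rot: [0.001, 0.707, -0.707, 0.0]
contact_force: [-0.1, 0.2, 1.3]
grip_width: 0.0857
grasp_force: 0.0
time_s: 36.73
position: [0.6264, 0.105, 0.0538]
tcp_rot: [0.002, -0.707, 0.707, -0.001]
contact_force: [-2.0, 2.7, 5.9]
grip_width: 0.0585
grasp_force: 26.9
time_s: 37.15
position: [0.6277, 0.1043, 0.2086]
tcp_rot: [0.006, -0.707, 0.707, -0.004]
contact_force: [0.7, -0.1, 0.1]
grip_width: 0.0587
grasp_force: 27.5
[0.382, -0.367, 0.2] -180.0 turn [-0.0025  0.0043  0.4997] shift [1.179  0.6133 0.009 ]
[0.6277 0.1043 0.2086] F [ 0.6795 -0.0943  0.101 ] 0.05870700275140087 27.486155927181244 37.15
```

```bash
python3 -m pendant '[[[0,0,0.3,0.7,0.37,0,-1],[0,0,0.3,0.7,0.37,0,-1],[0,0,0.3,0.7,0.37,0,-1],[0,0,0.3,0.7,0.37,0,-1],[0,0,0.3,0.7,0.37,0,-1],[0,0,0.3,0.7,0.37,0,-1],[0,0,0.3,0.7,0.37,0,-1],[0,0,0.3,0.7,0.37,0,-1]]]'; python3 chk.py
python3 go.py .382 -.367 .1 -180
```

```text
time_s: 37.82
position: [0.475, -0.1782, 0.1997]
tcp_rot: [0.001, -0.305, 0.952, -0.0]
contact_force: [0.5, 0.1, -0.2]
grip_width: 0.0586
grasp_force: 27.4
scene (325.8, 261.6, 384, 0.77) [0.5654 0.0065] glass [0.5943 0.0336]
scene (289.9, 251.2, 365, 0.75) [ 0.5979 -0.0662] glass [ 0.6247 -0.0345]
[0.382, -0.367, 0.1] -180.0 turn [-0.0005  0.0005  0.196 ] shift [ 0.4576 -0.2477  0.2502]
[ 0.474  -0.1803  0.2001] F [-0.4353 -1.8572 -0.2255] 0.05836479050372192 27.445965707302094 37.8667
```

```bash
python3 -m pendant '[[[0,0,0.196,0.458,-0.248,0,-1],[0,0,0.196,0.458,-0.248,0,-1],[0,0,0.196,0.458,-0.248,0,-1],[0,0,0.196,0.458,-0.248,0,-1],[0,0,0.196,0.458,-0.248,0,-1],[0,0,0.196,0.458,-0.248,0,-1],[0,0,0.196,0.458,-0.248,0.1,-1],[0,0,0.196,0.458,-0.248,0.2,-1]]]'
python3 -m pendant '[[[0,0,0,0,0,0,-1],[0,0,0,0,0,0,-1]]]'
python3 go.py .382 -.367 .008 -180
```

```text
time_s: 38.53
position: [0.3877, -0.3652, 0.1206]
tcp_rot: [0.003, -0.005, 1.0, -0.002]
contact_force: [1.2, -0.6, -2.1]
grip_width: 0.0589
grasp_force: 27.5
time_s: 38.7
position: [0.3856, -0.3632, 0.1177]
tcp_rot: [-0.002, -0.006, 1.0, 0.001]
contact_force: [0.2, 0.4, 1.4]
grip_width: 0.0592
grasp_force: 27.5
[0.382, -0.367, 0.008] -180.0 turn [ 0.0004 -0.0011  0.0038] shift [ 0.008  -0.0098  0.2742]
[ 0.3856 -0.3632  0.1177] F [0.1989 0.4269 1.4365] 0.05924120969695426 27.5121608376503 38.7
```

```bash
python3 -m pendant '[[[0,0,0.003,0.009,-0.009,0.1,-1],[0,0,0.003,0.009,-0.009,0.2,-1],[0,0,0.003,0.009,-0.009,0.25,-1],[0,0,0.003,0.009,-0.009,0.264,-1],[0,0,0.003,0.009,-0.009,0.264,-1],[0,0,0.003,0.009,-0.009,0.264,-1]]]'
python3 -m pendant '[[[0,0,0,0,0,0.004,-1],[0,0,0,0,0,0.008,-1],[0,0,0,0,0,0.012,-1],[0,0,0,0,0,0.012,-1]]]'
```

```text
time_s: 39.2
position: [0.3851, -0.3684, 0.0166]
tcp_rot: [0.002, -0.002, 1.0, -0.002]
contact_force: [0.1, -0.2, 0.0]
grip_width: 0.0587
grasp_force: 27.5
time_s: 39.53
position: [0.3834, -0.3673, 0.0086]
tcp_rot: [0.0, -0.001, 1.0, -0.0]
contact_force: [-0.9, 0.2, -0.0]
grip_width: 0.0584
grasp_force: 27.5
```

```bash
python3 -m pendant '[[[0,0,0,0,0,0.004,-1],[0,0,0,0,0,0.008,-1],[0,0,0,0,0,0.008,-1],[0,0,0,0,0,0.008,-1]]]'
python3 -m pendant '[[[0,0,0,0,0,0,1],[0,0,0,0,0,0,1],[0,0,0,0,0,0,1],[0,0,0,0,0,0,1],[0,0,0,0,0,0,1],[0,0,0,0,0,0,1]]]'
python3 -m pendant '[[[0,0,0,0,0,-0.1,1],[0,0,0,0,0,-0.2,1],[0,0,0,0,0,-0.3,1],[0,0,0,0,0,-0.4,1],[0,0,0,0,0,-0.48,1],[0,0,0,0,0,-0.48,1]]]'
python3 go.py .594 .0335 .2 -90
```

```text
time_s: 39.87
position: [0.3834, -0.3674, 0.0077]
tcp_rot: [0.0, -0.001, 1.0, -0.001]
contact_force: [-5.3, 8.0, 15.5]
grip_width: 0.0587
grasp_force: 28.8
time_s: 40.37
position: [0.3829, -0.3672, 0.0047]
tcp_rot: [-0.0, -0.001, 1.0, 0.0]
contact_force: [-0.1, 1.2, -0.5]
grip_width: 0.0857
grasp_force: 0.0
time_s: 40.87
position: [0.3849, -0.3693, 0.2056]
tcp_rot: [0.005, -0.001, 1.0, -0.004]
contact_force: [0.4, -0.5, 1.1]
grip_width: 0.0853
grasp_force: 0.0
[0.594, 0.0335, 0.2] -90.0 turn [-0.0044  0.0005 -0.4993] shift [-0.5248  1.0058  0.0112]
[ 0.3849 -0.3693  0.2056] F [ 0.413  -0.4872  1.1298] 0.08533287849874843 0.0 40.8667
```

```bash
python3 -m pendant '[[[0,0,-0.3,-0.35,0.66,0,1],[0,0,-0.3,-0.35,0.66,0,1],[0,0,-0.3,-0.35,0.66,0,1],[0,0,-0.3,-0.35,0.66,0,1],[0,0,-0.3,-0.35,0.66,0,1],[0,0,-0.3,-0.35,0.66,0,1],[0,0,-0.3,-0.35,0.66,0,1],[0,0,-0.3,-0.35,0.66,0,1]]]';python3 chk.py
python3 go.py .593 .033 .2 -90
```

```text
time_s: 41.53
position: [0.5241, -0.0982, 0.1958]
tcp_rot: [-0.0, -0.46, 0.888, 0.001]
contact_force: [-0.6, -1.4, -1.1]
grip_width: 0.0857
grasp_force: 0.0
scene (325.9, 261.6, 387, 0.76) [0.5653 0.0066] glass [0.5942 0.0337]
scene (289.9, 251.2, 362, 0.75) [ 0.5979 -0.0662] glass [ 0.6247 -0.0345]
[0.593, 0.033, 0.2] -90.0 turn [ 0.0004  0.     -0.1953] shift [-0.3697  0.0486 -0.0107]
[ 0.5238 -0.0991  0.1958] F [ 0.2486 -0.8176 -0.3285] 0.08548869306274087 0.0 41.5833
```

```bash
python3 -m pendant '[[[0,0,-0.195,-0.37,0.048,0,1],[0,0,-0.195,-0.37,0.048,0,1],[0,0,-0.195,-0.37,0.048,0,1],[0,0,-0.195,-0.37,0.048,0,1],[0,0,-0.195,-0.37,0.048,0,1],[0,0,-0.195,-0.37,0.048,0,1],[0,0,-0.195,-0.37,0.048,0,1],[0,0,-0.195,-0.37,0.048,0,1]]]'; python3 -m pendant '[[[0,0,0,0,0,0,1]]]'
python3 go.py .593 .033 .049 -90
```

```text
time_s: 42.25
position: [0.5935, 0.0274, 0.197]
tcp_rot: [-0.0, -0.701, 0.714, -0.0]
contact_force: [-0.9, -0.1, 0.4]
grip_width: 0.0857
grasp_force: 0.0
time_s: 42.33
position: [0.5934, 0.0273, 0.1972]
tcp_rot: [0.0, -0.701, 0.713, -0.0]
contact_force: [0.7, -0.9, 0.6]
grip_width: 0.0856
grasp_force: 0.0
[0.593, 0.033, 0.049] -90.0 turn [-0.0002 -0.     -0.0055] shift [-0.0142  0.0015  0.3705]
[0.5934 0.0273 0.1972] F [ 0.6848 -0.8718  0.6005] 0.08563899524019404 0.0 42.3333
```

```bash
python3 -m pendant '[[[0,0,-0.005,-0.014,0.001,0.1,1],[0,0,-0.005,-0.014,0.001,0.2,1],[0,0,-0.005,-0.014,0.001,0.3,1],[0,0,-0.005,-0.014,0.001,0.37,1],[0,0,-0.005,-0.014,0.001,0.37,1],[0,0,-0.005,-0.014,0.001,0.37,1]]]'
python3 -m pendant '[[[0,0,0,0,0,0,-1],[0,0,0,0,0,0,-1],[0,0,0,0,0,0,-1],[0,0,0,0,0,0,-1],[0,0,0,0,0,0,-1],[0,0,0,0,0,0,-1]]]' 25
python3 -m pendant '[[[0,0,0,0,0,-0.1,-1],[0,0,0,0,0,-0.2,-1],[0,0,0,0,0,-0.3,-1],[0,0,0,0,0,-0.37,-1],[0,0,0,0,0,-0.37,-1]]]'; python3 go.py .457 -.367 .2 -180
```

```text
time_s: 42.83
position: [0.5927, 0.0329, 0.0486]
tcp_rot: [0.001, 0.707, -0.707, -0.0]
contact_force: [-0.3, 0.1, 2.2]
grip_width: 0.0855
grasp_force: 0.0
time_s: 43.33
position: [0.5952, 0.0341, 0.0526]
tcp_rot: [-0.002, 0.708, -0.706, 0.002]
contact_force: [-0.2, 0.4, 7.7]
grip_width: 0.0589
grasp_force: 26.8
time_s: 43.75
position: [0.5962, 0.0339, 0.207]
tcp_rot: [-0.006, 0.708, -0.706, 0.004]
contact_force: [0.3, -0.4, 1.3]
grip_width: 0.0591
grasp_force: 27.5
[0.457, -0.367, 0.2] -180.0 turn [-0.003   0.0041  0.5006] shift [1.0015 0.3503 0.0103]
[0.5962 0.0339 0.207 ] F [ 0.3185 -0.3726  1.2726] 0.059109584929231476 27.498257160186768 43.75
```

```bash
python3 -m pendant '[[[0,0,0.3,0.6,0.21,0,-1],[0,0,0.3,0.6,0.21,0,-1],[0,0,0.3,0.6,0.21,0,-1],[0,0,0.3,0.6,0.21,0,-1],[0,0,0.3,0.6,0.21,0,-1],[0,0,0.3,0.6,0.21,0,-1],[0,0,0.3,0.6,0.21,0,-1],[0,0,0.3,0.6,0.21,0,-1]]]'
python3 go.py .457 -.367 .1 -180
```

```text
time_s: 44.42
position: [0.509, -0.2088, 0.1981]
tcp_rot: [0.001, -0.305, 0.952, -0.0]
contact_force: [0.9, 0.5, -1.1]
grip_width: 0.0586
grasp_force: 27.5
[0.457, -0.367, 0.1] -180.0 turn [-0.0003  0.0006  0.1973] shift [ 0.3359 -0.2461  0.2451]
[ 0.509  -0.2088  0.1981] F [ 0.9485  0.4563 -1.054 ] 0.058634803701168324 27.488783597946167 44.4167
```

```bash
python3 -m pendant '[[[0,0,0.197,0.336,-0.246,0,-1],[0,0,0.197,0.336,-0.246,0,-1],[0,0,0.197,0.336,-0.246,0,-1],[0,0,0.197,0.336,-0.246,0,-1],[0,0,0.197,0.336,-0.246,0,-1],[0,0,0.197,0.336,-0.246,0,-1],[0,0,0.197,0.336,-0.246,0.1,-1],[0,0,0.197,0.336,-0.246,0.2,-1]]]'
python3 -m pendant '[[[0,0,0,0,0,0,-1],[0,0,0,0,0,0,-1]]]'
python3 go.py .457 -.367 .008 -180; python3 - <<'E'
from h import *
for n in('top','scene'):
    b=snap(n,n+'5')
    for c in cream(b,40,600): print(n,c,onz(b,c[0],c[1],.0215)[:2].round(4))
E
```

```text
time_s: 45.08
position: [0.4615, -0.3653, 0.1196]
tcp_rot: [0.004, -0.008, 1.0, -0.002]
contact_force: [1.1, -0.4, -2.1]
grip_width: 0.0588
grasp_force: 27.5
time_s: 45.25
position: [0.4587, -0.3638, 0.1159]
tcp_rot: [-0.002, -0.008, 1.0, 0.001]
contact_force: [0.8, 0.3, 0.6]
grip_width: 0.059
grasp_force: 27.5
[0.457, -0.367, 0.008] -180.0 turn [ 0.0004 -0.0012  0.0049] shift [ 0.0033 -0.0082  0.2699]
[ 0.4587 -0.3638  0.1159] F [0.8469 0.2767 0.5549] 0.05897913060598172 27.516649961471558 45.25
top (322.1, 209.3, 319, 0.96) [ 0.637  -0.0382]
top (322.5, 135.7, 117, 0.12) [ 0.8301 -0.0408]
top (531.0, 125.5, 63, 0.21) [ 0.8613 -0.5826]
scene (207.6, 316.0, 85, 0.12) [ 0.8152 -0.0592]
scene (289.9, 251.2, 365, 0.74) [ 0.6    -0.0637]
```

```bash
python3 -m pendant '[[[0,0,0.005,0.005,-0.008,0.1,-1],[0,0,0.005,0.005,-0.008,0.2,-1],[0,0,0.005,0.005,-0.008,0.25,-1],[0,0,0.005,0.005,-0.008,0.26,-1],[0,0,0.005,0.005,-0.008,0.26,-1],[0,0,0.005,0.005,-0.008,0.26,-1]]]'
python3 -m pendant '[[[0,0,0,0,0,0.005,-1],[0,0,0,0,0,0.01,-1],[0,0,0,0,0,0.015,-1],[0,0,0,0,0,0.018,-1],[0,0,0,0,0,0.018,-1]]]'
```

```text
time_s: 45.85
position: [0.4595, -0.3693, 0.0168]
tcp_rot: [0.002, 0.001, 1.0, -0.002]
contact_force: [0.6, -0.1, 0.3]
grip_width: 0.0584
grasp_force: 27.5
time_s: 46.27
position: [0.4578, -0.3684, 0.0067]
tcp_rot: [0.0, 0.002, 1.0, -0.0]
contact_force: [-0.6, 1.9, 3.9]
grip_width: 0.0592
grasp_force: 27.8
```

```bash
python3 -m pendant '[[[0,0,0,0,0,0,1],[0,0,0,0,0,0,1],[0,0,0,0,0,0,1],[0,0,0,0,0,0,1],[0,0,0,0,0,0,1],[0,0,0,0,0,0,1]]]'
python3 -m pendant '[[[0,0,0,0,0,-0.1,1],[0,0,0,0,0,-0.2,1],[0,0,0,0,0,-0.3,1],[0,0,0,0,0,-0.4,1],[0,0,0,0,0,-0.48,1],[0,0,0,0,0,-0.48,1]]]'
python3 -m pendant '[[[0,0,-0.3,-0.27,0.65,0,1],[0,0,-0.3,-0.27,0.65,0,1],[0,0,-0.3,-0.27,0.65,0,1],[0,0,-0.3,-0.27,0.65,0,1],[0,0,-0.3,-0.27,0.65,0,1],[0,0,-0.3,-0.27,0.65,0,1],[0,0,-0.3,-0.27,0.65,0,1],[0,0,-0.3,-0.27,0.65,0,1]]]'
python3 go.py .6237 -.036 .2 -90; python3 - <<'E'
from h import *
for n in('top','scene'):
    b=snap(n,n+'6')
    for c in cream(b,40,600): print(n,c,onz(b,c[0],c[1],.0215)[:2].round(4))
E
```

```text
time_s: 46.77
position: [0.4573, -0.3682, 0.0056]
tcp_rot: [-0.0, 0.002, 1.0, -0.0]
contact_force: [0.1, -0.4, 0.0]
grip_width: 0.0857
grasp_force: 0.0
time_s: 47.27
position: [0.4593, -0.3702, 0.207]
tcp_rot: [0.005, 0.002, 1.0, -0.004]
contact_force: [0.3, -0.1, 0.4]
grip_width: 0.0855
grasp_force: 0.0
time_s: 47.93
position: [0.5678, -0.1038, 0.1966]
tcp_rot: [-0.0, -0.457, 0.889, 0.001]
contact_force: [-0.3, -1.6, -0.4]
grip_width: 0.0852
grasp_force: 0.0
[0.6237, -0.036, 0.2] -90.0 turn [ 0.0003  0.0002 -0.1977] shift [-0.2191 -0.0151 -0.0083]
[ 0.5678 -0.1038  0.1966] F [-0.3237 -1.5735 -0.4419] 0.0852298798592545 0.0 47.9333
top (460.5, 312.2, 325, 0.94) [ 0.383  -0.3692]
top (459.1, 280.8, 313, 0.94) [ 0.4586 -0.3703]
top (323.1, 214.3, 126, 0.42) [ 0.6242 -0.0405]
top (322.5, 134.5, 118, 0.17) [ 0.8334 -0.0408]
top (530.3, 131.1, 90, 0.19) [ 0.8459 -0.5794]
scene (207.5, 316.0, 105, 0.12) [ 0.8154 -0.0594]
scene (289.9, 251.1, 363, 0.75) [ 0.5998 -0.0639]
scene (244.1, 156.6, 62, 0.49) [ 0.4698 -0.3674]
```

Both dishes are in the tray at (0.383, -0.369) and (0.459, -0.370). One dish is left.

```bash
python3 -m pendant '[[[0,0,-0.198,-0.219,-0.015,0,1],[0,0,-0.198,-0.219,-0.015,0,1],[0,0,-0.198,-0.219,-0.015,0,1],[0,0,-0.198,-0.219,-0.015,0,1],[0,0,-0.198,-0.219,-0.015,0,1],[0,0,-0.198,-0.219,-0.015,0,1],[0,0,-0.198,-0.219,-0.015,0,1],[0,0,-0.198,-0.219,-0.015,0,1]]]'; python3 -m pendant '[[[0,0,0,0,0,0,1]]]'
python3 go.py .6237 -.036 .049 -90
```

```text
time_s: 48.7
position: [0.6229, -0.0423, 0.1978]
tcp_rot: [-0.0, -0.701, 0.713, -0.0]
contact_force: [-0.3, -0.4, -0.3]
grip_width: 0.0854
grasp_force: 0.0
time_s: 48.78
position: [0.6229, -0.0421, 0.1978]
tcp_rot: [0.0, -0.702, 0.712, -0.0]
contact_force: [0.7, -0.2, 0.6]
grip_width: 0.0856
grasp_force: 0.0
[0.6237, -0.036, 0.049] -90.0 turn [-0.0001 -0.     -0.0045] shift [-0.0153 -0.0017  0.3721]
[ 0.6229 -0.0421  0.1978] F [ 0.7281 -0.2227  0.6489] 0.085577895485791 0.0 48.7833
```

```bash
python3 -m pendant '[[[0,0,-0.004,-0.015,-0.002,0.1,1],[0,0,-0.004,-0.015,-0.002,0.2,1],[0,0,-0.004,-0.015,-0.002,0.3,1],[0,0,-0.004,-0.015,-0.002,0.372,1],[0,0,-0.004,-0.015,-0.002,0.372,1],[0,0,-0.004,-0.015,-0.002,0.372,1]]]'
python3 -m pendant '[[[0,0,0,0,0,0,-1],[0,0,0,0,0,0,-1],[0,0,0,0,0,0,-1],[0,0,0,0,0,0,-1],[0,0,0,0,0,0,-1],[0,0,0,0,0,0,-1]]]' 25
python3 -m pendant '[[[0,0,0,0,0,-0.1,-1],[0,0,0,0,0,-0.2,-1],[0,0,0,0,0,-0.3,-1],[0,0,0,0,0,-0.37,-1],[0,0,0,0,0,-0.37,-1]]]'; python3 go.py .533 -.368 .2 -180
```

```text
time_s: 49.28
position: [0.6231, -0.0361, 0.0482]
tcp_rot: [0.001, 0.707, -0.707, -0.0]
contact_force: [0.7, -0.9, 1.6]
grip_width: 0.0856
grasp_force: 0.0
time_s: 49.78
position: [0.6258, -0.0355, 0.0527]
tcp_rot: [-0.002, 0.708, -0.706, 0.002]
contact_force: [0.9, 0.6, 7.5]
grip_width: 0.0589
grasp_force: 27.1
time_s: 50.2
position: [0.6267, -0.0359, 0.2072]
tcp_rot: [-0.005, 0.708, -0.706, 0.005]
contact_force: [-0.2, -0.1, 0.9]
grip_width: 0.0586
grasp_force: 27.4
[0.533, -0.368, 0.2] -180.0 turn [-0.0035  0.0037  0.5006] shift [0.8297 0.2362 0.0143]
[ 0.6267 -0.0359  0.2072] F [-0.1853 -0.1113  0.8966] 0.05858209724588 27.43544965982437 50.2
```

```bash
python3 -m pendant '[[[0,0,0.3,0.5,0.14,0,-1],[0,0,0.3,0.5,0.14,0,-1],[0,0,0.3,0.5,0.14,0,-1],[0,0,0.3,0.5,0.14,0,-1],[0,0,0.3,0.5,0.14,0,-1],[0,0,0.3,0.5,0.14,0,-1],[0,0,0.3,0.5,0.14,0,-1],[0,0,0.3,0.5,0.14,0,-1]]]'
python3 go.py .533 -.368 .1 -180
```

```text
time_s: 50.87
position: [0.5681, -0.2367, 0.1978]
tcp_rot: [0.001, -0.306, 0.952, -0.0]
contact_force: [0.2, 0.1, -0.7]
grip_width: 0.0589
grasp_force: 27.4
[0.533, -0.368, 0.1] -180.0 turn [-0.0002  0.0004  0.198 ] shift [ 0.2628 -0.2154  0.2443]
[ 0.5681 -0.2367  0.1978] F [ 0.1931  0.1276 -0.6751] 0.05886006828837982 27.449984550476074 50.8667
```

```bash
python3 -m pendant '[[[0,0,0.198,0.263,-0.215,0,-1],[0,0,0.198,0.263,-0.215,0,-1],[0,0,0.198,0.263,-0.215,0,-1],[0,0,0.198,0.263,-0.215,0,-1],[0,0,0.198,0.263,-0.215,0,-1],[0,0,0.198,0.263,-0.215,0,-1],[0,0,0.198,0.263,-0.215,0.1,-1],[0,0,0.198,0.263,-0.215,0.2,-1]]]'
python3 -m pendant '[[[0,0,0,0,0,0,-1],[0,0,0,0,0,0,-1]]]'
python3 go.py .533 -.368 .008 -180
```

```text
time_s: 51.53
position: [0.5361, -0.3676, 0.1201]
tcp_rot: [0.004, -0.007, 1.0, -0.002]
contact_force: [1.8, 0.2, -1.1]
grip_width: 0.0583
grasp_force: 27.5
time_s: 51.7
position: [0.5331, -0.3663, 0.1155]
tcp_rot: [-0.002, -0.006, 1.0, 0.001]
contact_force: [0.2, 0.2, 1.4]
grip_width: 0.0587
grasp_force: 27.5
[0.533, -0.368, 0.008] -180.0 turn [ 0.0004 -0.0014  0.0038] shift [-0.0009 -0.0046  0.2687]
[ 0.5331 -0.3663  0.1155] F [0.1926 0.194  1.4451] 0.05868113640749127 27.469446659088135 51.7
```

```bash
python3 -m pendant '[[[0,0,0.004,0.003,-0.004,0.1,-1],[0,0,0.004,0.003,-0.004,0.2,-1],[0,0,0.004,0.003,-0.004,0.25,-1],[0,0,0.004,0.003,-0.004,0.26,-1],[0,0,0.004,0.003,-0.004,0.26,-1],[0,0,0.004,0.003,-0.004,0.26,-1]]]'
python3 -m pendant '[[[0,0,0,0,0,0.005,-1],[0,0,0,0,0,0.01,-1],[0,0,0,0,0,0.015,-1],[0,0,0,0,0,0.018,-1],[0,0,0,0,0,0.018,-1]]]'
```

```text
time_s: 52.2
position: [0.5351, -0.3698, 0.0172]
tcp_rot: [0.002, 0.001, 1.0, -0.002]
contact_force: [0.6, -0.3, 0.0]
grip_width: 0.0589
grasp_force: 27.5
time_s: 52.62
position: [0.5334, -0.3689, 0.0068]
tcp_rot: [0.001, 0.002, 1.0, -0.0]
contact_force: [-1.2, 1.6, 3.8]
grip_width: 0.059
grasp_force: 27.7
```

Contact. Release, retreat and check.

```bash
python3 -m pendant '[[[0,0,0,0,0,0,1],[0,0,0,0,0,0,1],[0,0,0,0,0,0,1],[0,0,0,0,0,0,1],[0,0,0,0,0,0,1],[0,0,0,0,0,0,1]]]'
python3 -m pendant '[[[0,0,0,0,0,-0.1,1],[0,0,0,0,0,-0.2,1],[0,0,0,0,0,-0.3,1],[0,0,0,0,0,-0.4,1],[0,0,0,0,0,-0.5,1],[0,0,0,0,0,-0.5,1]]]'
python3 -m pendant '[[[0,0,0,0.2,0.8,-0.05,1],[0,0,0,0.2,0.8,-0.05,1],[0,0,0,0.2,0.8,-0.05,1],[0,0,0,0.2,0.8,-0.05,1],[0,0,0,0.2,0.8,-0.05,1],[0,0,0,0.2,0.8,-0.05,1],[0,0,0,0.2,0.8,-0.05,1],[0,0,0,0.2,0.8,-0.05,1]]]'
python3 -m pendant '[[[0,0,0,0,0.2,0,1],[0,0,0,0,0.2,0,1],[0,0,0,0,0.2,0,1]]]'
python3 - <<'E'
from h import *
for n in('top','scene'):
    b=snap(n,n+'7')
    for c in cream(b,40,600): print(n,c,onz(b,c[0],c[1],.0215)[:2].round(4))
    cv2.imwrite('pics/%s7b.png'%n,cv2.convertScaleAbs(cv2.cvtColor(b['frame'],cv2.COLOR_RGB2BGR),alpha=1.5))
E
```

```text
time_s: 53.12
position: [0.5328, -0.3688, 0.0056]
tcp_rot: [-0.0, 0.002, 1.0, -0.0]
contact_force: [0.3, 0.6, 0.7]
grip_width: 0.0854
grasp_force: 0.0
time_s: 53.62
position: [0.5349, -0.371, 0.217]
tcp_rot: [0.006, 0.002, 1.0, -0.004]
contact_force: [-0.6, -0.8, 2.7]
grip_width: 0.0853
grasp_force: 0.0
time_s: 54.28
position: [0.4533, -0.0467, 0.2258]
tcp_rot: [0.0, 0.002, 1.0, 0.0]
contact_force: [1.1, 0.9, 0.4]
grip_width: 0.0854
grasp_force: 0.0
time_s: 54.53
position: [0.4541, 0.0368, 0.2254]
tcp_rot: [0.0, -0.001, 1.0, 0.001]
contact_force: [0.4, -1.0, -0.0]
grip_width: 0.0854
grasp_force: 0.0
top (460.6, 312.3, 327, 0.93) [ 0.3828 -0.3694]
top (459.0, 280.7, 316, 0.93) [ 0.4588 -0.3701]
top (457.5, 249.4, 296, 0.95) [ 0.536 -0.371]
top (322.3, 135.1, 122, 0.13) [ 0.8318 -0.0403]
top (530.1, 130.3, 69, 0.17) [ 0.8481 -0.5791]
scene (207.7, 316.0, 87, 0.12) [ 0.8151 -0.0591]
scene (222.8, 168.5, 196, 0.63) [ 0.5349 -0.3697]
scene (247.5, 154.1, 175, 0.62) [ 0.4576 -0.3689]
scene (270.4, 140.7, 160, 0.58) [ 0.3815 -0.3682]
```

View pics/top7b.png

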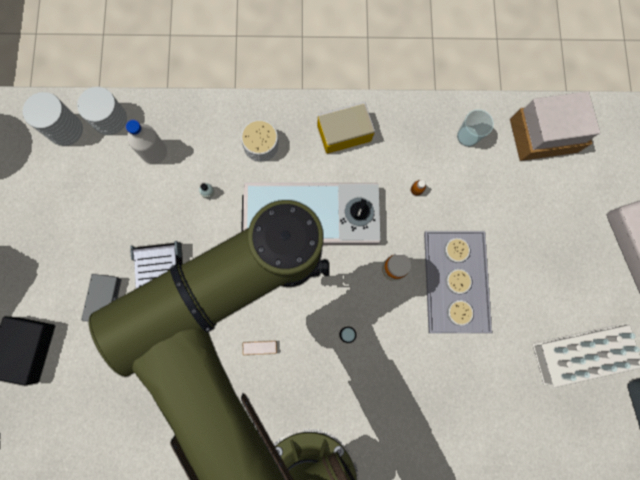

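View pics/scene7b.png

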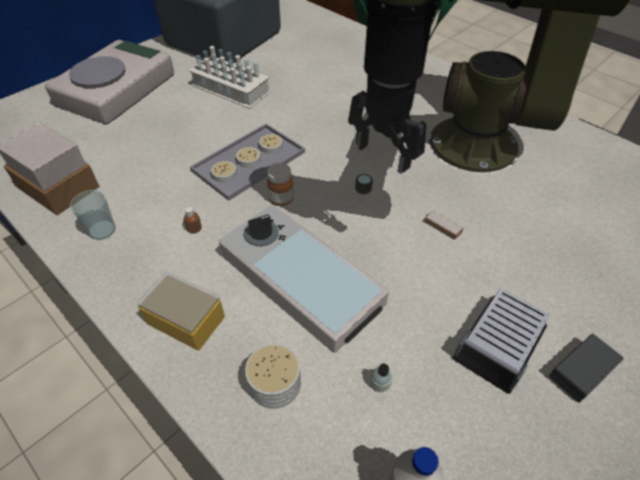

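The top view shows the dishes flat in the tray at (458,249), (459,281) and (461,312), and both views agree on where they are. The jar at (398,266) and the slide box at (101,298) stand upright on the bench. The pedal is up and the vials haven't moved.

```bash
python3 -c "
from plant import *
print(finish_job())"
```

```text
the job is handed in; nothing more can be done
None
```

I completed every step and handed the job in at about 55 s of robot time: all three dishes lie in the tray, the dial is at three dots, the pedal is back up after the exposure, and the jar and slide box stand on the bench (the verdict itself was not shown).

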